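# Check a change gear against the master and sort it

### The job

One of the three loose gears on the bench has as many teeth as the master gear on the sloping green tester. Slide it fully home in the tester's slot, lying flat on the deck with its teeth in mesh with the master, and turn it so that the master goes round with it about an eighth of a turn or more; then stand it gently, hub up, in the free half of the carton tray whose sample gear has the same tooth count, and let go. Leave the other gears and the things on the bench where they are.

Things in the scene. Friction and masses are not known exactly. Their poses are not given: they have to be found in the camera images.
- gear16: The gear to check: 16 teeth, 72 mm over the teeth, 0.3 to 0.6 kg. Plain steel. Origin: centre of its underside; z is the gear's axis, up. From below: round foot 32 mm across from z 0 to 12, toothed disc z 12 to 24, round grip hub 24 mm across from z 24 to 52. Lies loose on the bench, hub up.
- gear12: Wrong gear, 12 teeth, 56 mm over the teeth; otherwise like gear16 (same foot and hub). Leave it.
- gear20: Wrong gear, 20 teeth, 88 mm over the teeth; otherwise like gear16 (same foot and hub). Leave it.
- deck: Sloping top plate of the fixed green gear tester, its x from -120 to +84 mm, y from -60 to +60. Origin on its upper face, 78 mm above the bench; z is the face's outward normal, leaning 28 degrees from vertical, roughly to the right and ahead of the robot (+x, -y); x runs uphill. It carries the master gear (lower part) and an aluminium U-slot, walls 8 mm high, for a gear's foot.
- mouth (a point): On the deck's face at deck x = +55 mm, y = 0: middle of the slot's open, flared, uphill mouth. A gear is laid flat on the deck here, then slid down (deck -x) to the stop, its toothed disc above the slot walls; the hub may be held all the while. The slot is 36 mm wide (for the 32 mm foot) from deck x = -26 to +26 mm, then flares to 72 mm at x = +72 mm.
- seat (a point): On the deck's face at deck x = -10 mm, y = 0: where the origin of a gear fully home lies, its foot against the slot's stop (stop face at deck x = -26 mm). It is 65 mm from the master's axis; there a 16-tooth gear is in mesh, tooth tips overlapping by 7 mm.
- master (a joint): Turn of the master gear, rad, anticlockwise positive seen from above the deck; turns freely both ways, light friction (0.015 N m). If tooth tip meets tip (about 7 mm short of home), a slight twist of the gear lets it in. Master: 16 teeth, 72 mm over the teeth, plain steel, axis normal to the deck at deck x = -75 mm, y = 0; teeth 12 to 24 mm above the deck, brass nut to 30 mm.
- master_mark (a point): Point on the master gear's upper face, 30 mm from its axis (24 mm above the deck); it goes round with the master.
- tray16: Fixed open carton tray, outside 220 x 112 x 26 mm (its x, y, height), walls 4 mm, floor 4 mm thick. Origin: centre of its underside. Fastened in its far half (centre at x = +55 mm) stands a 16-tooth sample gear like gear16, hub top 56 mm above the bench; the near half is free.
- space16 (a point): Middle of the free half of tray16, on its inner floor, 4 mm above the bench (tray x = -44 mm, y = 0). A 72 mm gear standing here has 26 mm to the near end wall, 27 mm to the sample's teeth and 16 mm to either side wall.
- tray20: The other carton tray, same make, with a 20-tooth sample gear. Not for this gear.
- spacer: Bystander: brass spacer ring, 24 mm across, 12 mm high.
- oil: Bystander: small grey oil bottle, 44 mm across, 100 mm high.
- jar: Bystander: glass jar, 56 mm across, 65 mm high.
- wrench: Bystander: wrench, 160 mm long, lying on the bench.
- driver: Bystander: screwdriver, 170 mm long, lying on the bench.
- caliper: Bystander: steel caliper, 160 mm long, lying on the bench.
Mind the look-alikes: they are no part of the job. What is shaped like the gear16 but blue is not meant.

How it is judged:
By the outcome, as a careful person would: the job done as asked, in the order asked, and still so for the second after the job is handed in, with the robot touching nothing.
It also fails if it takes over 61 s, if anything falls off the work surface, if the arm or the gripper's body presses on something with over 40 N, if the wrist force passes 120 N, or if a joint passes its speed limit or range.

### The arm

A 7-joint arm with a two-finger parallel gripper is mounted at the origin on the work surface. World frame = base frame: x ahead of the robot, y to its left, z up, the work surface at z = 0. Lengths are in m, angles in degrees, forces in N, time in s.
With the tool pointing down it reaches from about 0.4 to 0.85 m from the base axis. Payload 4.4 kg.
Tool frame: the origin (TCP) lies midway between the tips of the shut fingers; the grasp point (between the pads) lies 19 mm behind it; x points along the fingers, y is the direction in which the jaws open and shut, and the axes are right-handed (so a half turn about x gives the same grasp; the last joint's range is limited). The gripper opens to 94 mm and grips with 3 to 60 N. Pads are 16 mm wide; open, the fingers measure 119 mm over their backs; the gripper's body (75 mm by 177 mm) begins 78 mm behind the grasp point.
Start: joints at [63.896, 36.005, 2.206, 86.941, -1.547, 57.084, -1.146], TCP at [0.247, -0.601, 0.205] pointing down, gripper open.
Joint ranges: [-175.42, 175.42], [-21.48, 121.26], [-71.46, 75.88], [10.55, 141.38], [-63.04, 243.04], [13.31, 113.54], [-168.57, 168.57]. Speed limits (degrees/s): [147.25, 147.25, 180, 180, 180, 180, 180].

### API

Orientations are given as [roll, pitch, yaw] about the fixed x, y, z axes, in that order (R = Rz(yaw) Ry(pitch) Rx(roll)).
In Python, from station import bot gives the robot as it stands.
- The arm moves only by the shell command python3 -m creep 'ROWS' [FORCE]. ROWS is JSON, a list of rows, each an object of numbers: "wx", "wy", "wz": the turn, a rotation vector about the tool's x, y, z in rad; "x", "y", "z": the shift along the tool's x, y, z in mm; "jaw": the opening, from -1 (shut) to 1 (fully open), so that 0 is half open. In form: [{"wx": .., "wy": .., "wz": .., "x": .., "y": .., "z": .., "jaw": ..}, ...]. A call has 1 to 5 rows; each row is the pose to reach, as a shift and turn from the pose commanded when the call began, along the tool's axes at that moment; what a row does not reach only later rows make up. A row lasts 1/12 s, in which the tool goes at most 41.7 mm and 7.16 degrees, less where a joint would pass 70% of its speed; a pose out of reach is approached as far as the arm can. A call with a gripper value outside its range is refused whole. The fingers move at their own pace and stop on an object; FORCE is the grip in N (left out, the last holds). Time passes only in rows, so rows that repeat a pose let the fingers close. It gives the time, the measured TCP pose, the force and the opening at its end, in the units of the state.
- bot.get_state(): the state, without advancing time (a new reading comes with each control period).
- bot.read_camera(name): name is "side" or "top" or "wrist"; returns the picture (384x512x3 uint8, red, green, blue); there is no depth.
- bot.camera_params(name): a dict with "intrinsics" (3x3 intrinsics, pixels), "camera_from_world" (4x4, takes a point from world to camera coordinates); the wrist camera has in their place "mount" (4x4, takes a point from camera to tool coordinates, whose origin is the TCP and whose axes are the tool frame's). Camera axes: x right, y up, looking along -z (the intrinsics and any distortion apply to the point x, -y, -z); pixel columns grow to the right and rows downward; lengths in m; the calibration is good to about 2 mm. A picture is of the moment at which its call begins: read the wrist's pose just before it. camera_params takes no time and is no camera call.
- bot.hand_in(): hands the job in, once; it reports no verdict.
The state is a dict: "time": time; "joint_pos": joint angles; "dq": joint speeds; "effort": joint torques, N m; "tool_pos": TCP position; "orientation": TCP orientation; "force": force on the tool from outside, world axes, zero at the start; "wrist_torque": the same for the moment, N m; "gripper_width": opening from 0.0 (shut) to 1.0 (fully open).
Only numpy, scipy, OpenCV 4.12 (cv2) and the standard library are available. Lean on these libraries where they do the work, as an engineer would, in place of code of your own. Each camera call takes 0.05 s, during which the arm holds its last target.

## Working session

There is one attempt and no reset: what is moved stays moved. The work goes in short steps, Python scripts to look and compute and a shell command to move; the robot and the scene stay as the last step left them, time stands still between calls to the robot, and variables do not carry over. Pictures are saved under pics/ and viewed, and the job is handed in when it is done.

```bash
ls; mkdir -p pics; python3 - <<'E'
from station import bot
import cv2
print(bot.get_state())
for n in ["top","side","wrist"]:
    im=bot.read_camera(n); cv2.imwrite(f"pics/{n}0.png",im[:,:,::-1])
    p=bot.camera_params(n); print(n,{k:(v.tolist() if hasattr(v,'tolist') else v) for k,v in p.items()})
E
```

```text
pics
{'time': 0.0, 'joint_pos': array([63.89689128, 36.05815342,  2.20404346, 86.99406085, -1.54615276,
       57.08367881, -1.14528141]), 'dq': array([ 0.00337881, -0.01414547, -0.1311878 , -0.10841614,  0.04316715,
        0.08366911,  0.07590858]), 'effort': array([-1.31656002e-04, -5.49731505e+01,  1.14332054e+00, -1.86638206e+01,
       -5.22614352e-02,  2.37662578e-02,  1.83706502e-04]), 'tool_pos': array([ 0.24675417, -0.60063758,  0.20457405]), 'orientation': array([-88.43976841,  89.89382446, 113.89321265]), 'force': array([0.23719314, 0.17137195, 0.17622764]), 'wrist_torque': array([-0.03760555,  0.01232881, -0.00364653]), 'gripper_width': 1.0009814786754856}
top {'intrinsics': [[397.60231668939247, 0.0, 259.6653289503677], [0.0, 397.60231668939247, 188.96511895648254], [0.0, 0.0, 1.0]], 'camera_from_world': [[0.015552608199862929, -0.9998726340281615, -0.003582192033914575, -0.03519967829746464], [0.9963109251104192, 0.01519461313997286, 0.08446102199918533, -0.5236598918465535], [-0.08439583451688748, -0.004882566242545901, 0.9964203448661039, -1.1437330070650342], [0.0, 
[... 185 characters left out ...]
10361, -0.3350632647741439, -0.00042565162358726763, 0.5106290417820927], [0.22561995283134423, -0.6353798822156413, 0.7385039215603526, -0.18465618598035022], [-0.2477159854849799, 0.695719062463096, 0.6742490464662709, -1.078609940605128], [0.0, 0.0, 0.0, 1.0]]}
wrist {'intrinsics': [[321.2418251295215, 0.0, 254.6364388497361], [0.0, 321.2418251295215, 194.8266833490118], [0.0, 0.0, 1.0]], 'mount': [[-0.0006869143170569956, 0.2259400628300017, -0.9741409631860739, -0.1789127845961392], [0.9999997079826141, -0.00017107540019816155, -0.0007448274228838622, -0.0011236412792193784], [-0.0003349379098505482, -0.974141190352599, -0.22593987933743406, -0.06455579828326706], [0.0, 0.0, 0.0, 1.0]]}
```

View pics/top0.png

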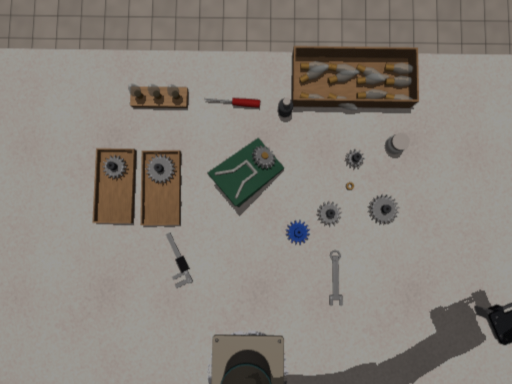

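View pics/side0.png

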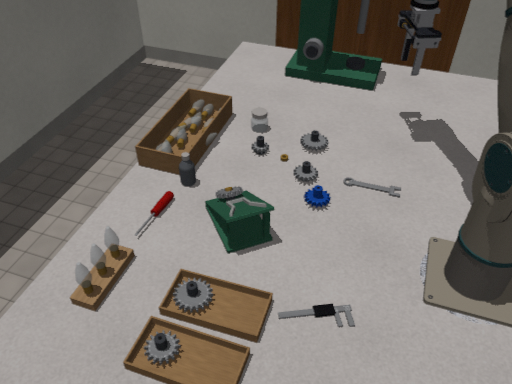

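View pics/wrist0.png

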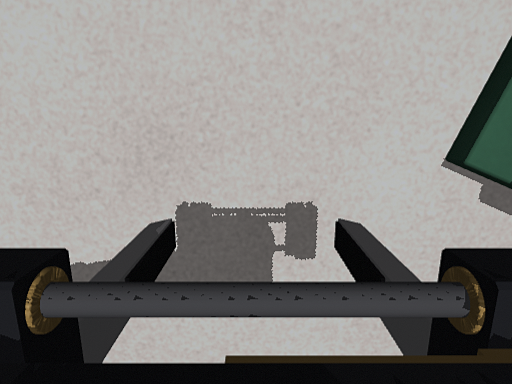

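```bash
cat > h.py <<'E'
from station import bot
import numpy as np, cv2
from scipy.spatial.transform import Rotation as Ro
def cam(n,T=None):
    p=bot.camera_params(n); K=np.array(p["intrinsics"])
    if n=="wrist":
        s=T; W=np.eye(4); W[:3,:3]=Ro.from_euler('xyz',s["orientation"],degrees=True).as_matrix(); W[:3,3]=s["tool_pos"]
        E=np.linalg.inv(W@np.array(p["mount"]))
    else: E=np.array(p["camera_from_world"])
    return K,E
def proj(K,E,P):
    P=np.atleast_2d(P); c=P@E[:3,:3].T+E[:3,3]; c=c*[1,-1,-1]; q=c@K.T; return q[:,:2]/q[:,2:]
def ray(K,E,u):
    d=np.linalg.inv(K)@[u[0],u[1],1]; d=d*[1,-1,-1]; R=E[:3,:3]
    return -R.T@E[:3,3], R.T@d
def back(K,E,u,z):
    o,d=ray(K,E,u); return o+d*(z-o[2])/d[2]
def crop(im,x0,y0,w,h,s,fn):
    cv2.imwrite(fn,cv2.resize(im[y0:y0+h,x0:x0+w,::-1],None,fx=s,fy=s,interpolation=cv2.INTER_CUBIC))
E
python3 - <<'E'
import cv2,numpy as np
t=cv2.imread('pics/top0.png');s=cv2.imread('pics/side0.png')
r=lambda im,x,y,w,h,k:cv2.resize(im[y:y+h,x:x+w],(int(w*k),int(h*k)),interpolation=cv2.INTER_CUBIC)
cv2.imwrite('pics/c1.png',r(t,280,130,130,120,6))
cv2.imwrite('pics/c2.png',r(t,85,130,210,110,3.8))
cv2.imwrite('pics/c3.png',r(s,200,130,160,130,5))
E
```

```text
(no output)
```

View pics/c1.png

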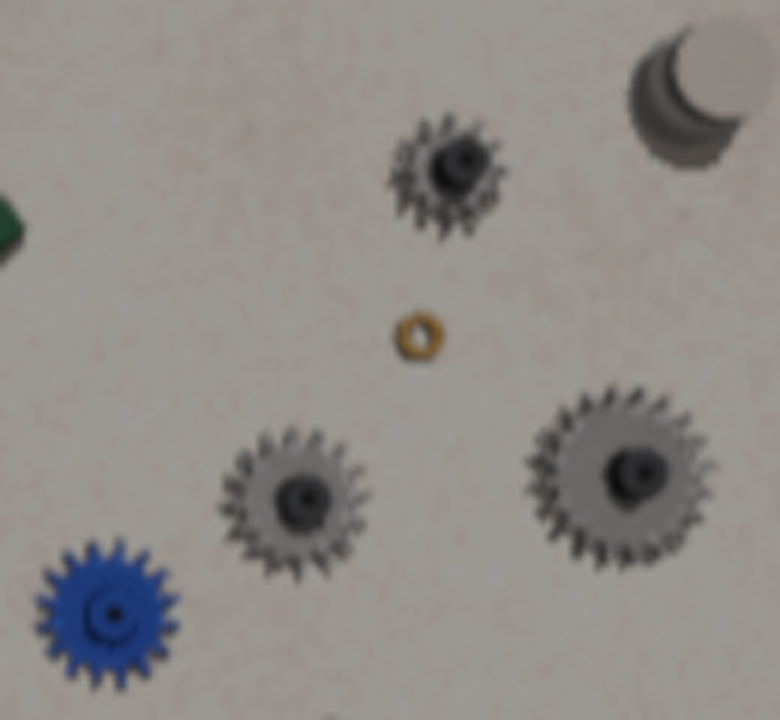

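View pics/c2.png

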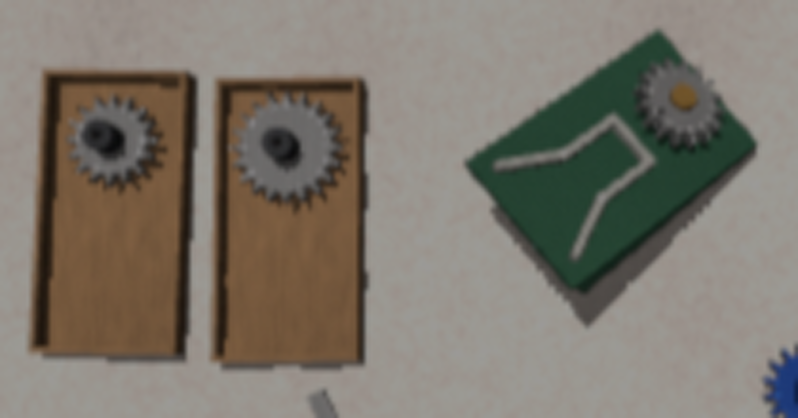

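View pics/c3.png

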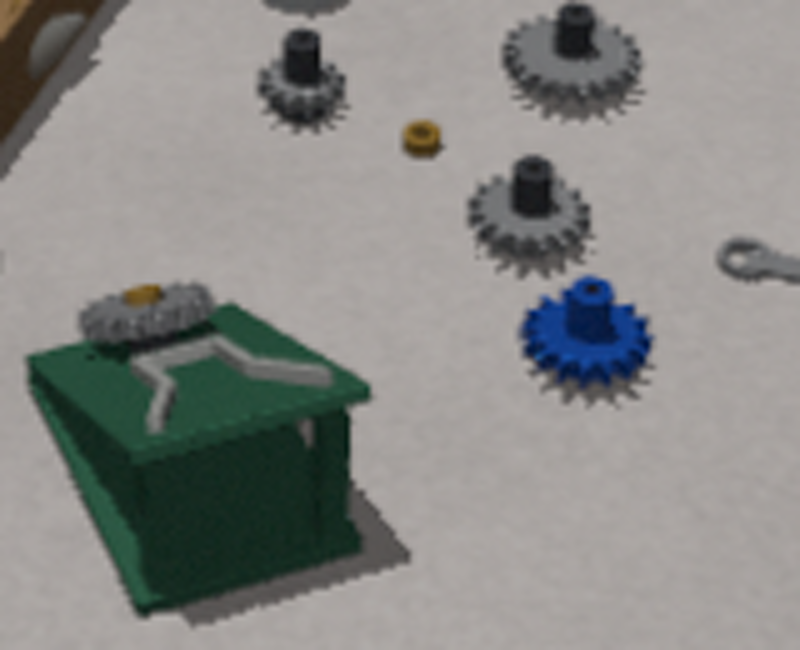

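```bash
python3 - <<'E'
import cv2,numpy as np
s=cv2.imread('pics/side0.png')
r=lambda im,x,y,w,h,k:cv2.resize(im[y:y+h,x:x+w],(int(w*k),int(h*k)),interpolation=cv2.INTER_CUBIC)
cv2.imwrite('pics/c4.png',r(s,120,260,160,124,5))
E
cat > fit.py <<'E'
from h import *
from scipy.optimize import least_squares
Kt,Et=cam("top");Ks,Es=cam("side")
cv=lambda c,k,o:(np.array(c,float)+.5)/k-.5+o
t=cv([(657,30),(757,146),(578,290),(465,163),(683,95)],3.8,[85,130])
s=cv([(28,357),(232,305),(370,385),(135,455),(145,292)],5,[200,130])
D=np.array([(-120,-60,0),(-120,60,0),(84,60,0),(84,-60,0),(-75,0,30)])/1000
def deckT(p):
    a=np.radians(28); psi=p[2]
    x=np.array([np.cos(a)*np.cos(psi),np.cos(a)*np.sin(psi),np.sin(a)])
    z=np.array([-np.sin(a)*np.cos(psi),-np.sin(a)*np.sin(psi),np.cos(a)])
    return np.c_[x,np.cross(z,x),z],np.array([p[0],p[1],.078])
def f(p,parts=False):
    R,o=deckT(p);W=D@R.T+o
    a=proj(Kt,Et,W)-t;b=proj(Ks,Es,W)-s
    return np.r_[a.ravel(),b.ravel()]
p0=[*back(Kt,Et,t.mean(0),.078)[:2],np.radians(140)]
q=least_squares(f,p0,loss='soft_l1')
print("deck",q.x[:2],np.degrees(q.x[2]),"\n",f(q.x).reshape(-1,2).round(1))
np.save("deck.npy",q.x)
gt=cv((305,495),6,[280,130]);gs=cv((535,163),5,[200,130])
g=least_squares(lambda P:np.r_[(proj(Kt,Et,P)-gt).ravel(),(proj(Ks,Es,P)-gs).ravel()],back(Kt,Et,gt,.052))
print("gear hub top",g.x,g.fun.round(1), back(Kt,Et,gt,.052),back(Ks,Es,gs,.052))
c=[back(Kt,Et,u,.026) for u in cv([(45,72),(190,72),(183,356),(32,350)],3.8,[85,130])]
print("tray",np.round(c,3),np.mean(c,0))
print("sample hub", back(Kt,Et,cv((97,132),3.8,[85,130]),.056))
E
python3 fit.py
```

```text
deck [0.56319673 0.02157686] 131.64990711551218 
 [[-0.2 -0.4]
 [ 0.  -0.6]
 [-1.5  0.1]
 [-0.5 -0.1]
 [-0.3  0.5]
 [-0.5 -0.1]
 [ 0.6 -0.8]
 [ 1.3 -0.6]
 [-0.1 -0.9]
 [ 0.  -0.3]]
gear hub top [ 0.45783483 -0.22898612  0.05457171] [ 0.1  0.3 -0.3 -0. ] [ 0.45876929 -0.22927214  0.052     ] [ 0.45763371 -0.23243182  0.052     ]
tray [[0.636 0.456 0.026]
 [0.638 0.344 0.026]
 [0.418 0.34  0.026]
 [0.421 0.456 0.026]] [0.52819988 0.39883478 0.026     ]
sample hub [0.58545966 0.40216163 0.056     ]
```

View pics/c4.png

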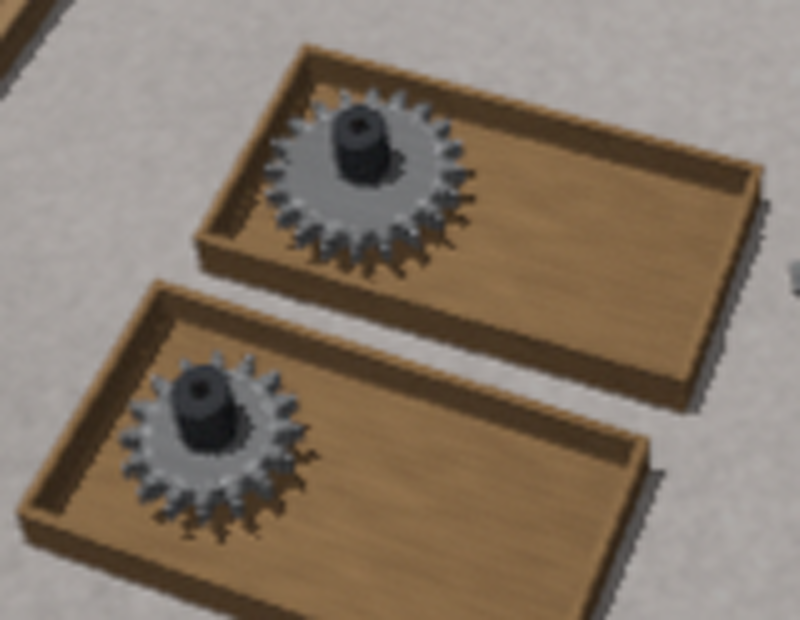

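```bash
cat >> h.py <<'E'
def pose(s): return Ro.from_euler('xyz',s["orientation"],degrees=True).as_matrix(),np.array(s["tool_pos"])
def plan(R1,p1,R0=None,p0=None):
    if R0 is None: R0,p0=pose(bot.get_state())
    w=Ro.from_matrix(R0.T@R1).as_rotvec(); d=R0.T@(np.array(p1)-p0)*1000
    print("w",w.round(3),"d",d.round(1),"rows t",np.linalg.norm(d)/41.7,"r",np.degrees(np.linalg.norm(w))/7.16)
E
python3 - <<'E'
from h import *
R,p=pose(bot.get_state());print(R.round(3),p)
plan(R,[.4585,-.230,.14])
dk=np.load('deck.npy')
E
```

```text
[[-0.001  0.38  -0.925]
 [ 0.001 -0.925 -0.38 ]
 [-1.    -0.001  0.   ]] [ 0.24684035 -0.60078898  0.20479326]
w [0. 0. 0.] d [  65.2 -262.5 -336.7] rows t 10.355782459264852 r 0.0
```

```bash
python3 -m creep '[{"x":65,"y":-262,"z":-337,"jaw":0},{"x":65,"y":-262,"z":-337,"jaw":0},{"x":65,"y":-262,"z":-337,"jaw":0},{"x":65,"y":-262,"z":-337,"jaw":0},{"x":65,"y":-262,"z":-337,"jaw":0}]' 30
```

```text
schema error: expected keys wx, wy, wz, x, y, z, jaw
```

```bash
python3 -m creep '[{"wx":0,"wy":0,"wz":0,"x":65,"y":-262,"z":-337,"jaw":0},{"wx":0,"wy":0,"wz":0,"x":65,"y":-262,"z":-337,"jaw":0},{"wx":0,"wy":0,"wz":0,"x":65,"y":-262,"z":-337,"jaw":0},{"wx":0,"wy":0,"wz":0,"x":65,"y":-262,"z":-337,"jaw":0},{"wx":0,"wy":0,"wz":0,"x":65,"y":-262,"z":-337,"jaw":0}]' 30
```

```text
time: 0.57
tool_pos: [0.3498, -0.4207, 0.1737]
orientation: [-116.6, 90.0, 85.7]
force: [0.1, -0.9, -0.7]
gripper_width: 0.679
```

```bash
cat > pg.py <<'E'
import sys
from h import *
R,p=pose(bot.get_state())
plan(R,[float(a) for a in sys.argv[1:4]]); print(bot.get_state()["joint_pos"].round(1))
E
python3 pg.py .4585 -.23 .14
```

```text
w [0. 0. 0.] d [  33.8 -135.2 -172.9] rows t 5.325112004284123 r 0.0
[ 46.   29.8   2.  105.6  -1.4  44.6 -19. ]
```

```bash
python3 -m creep '[{"wx":0,"wy":0,"wz":0,"x":34,"y":-135,"z":-173,"jaw":0},{"wx":0,"wy":0,"wz":0,"x":34,"y":-135,"z":-173,"jaw":0},{"wx":0,"wy":0,"wz":0,"x":34,"y":-135,"z":-173,"jaw":0},{"wx":0,"wy":0,"wz":0,"x":34,"y":-135,"z":-173,"jaw":0},{"wx":0,"wy":0,"wz":0,"x":34,"y":-135,"z":-173,"jaw":0}]'; python3 -m creep '[{"wx":0,"wy":0,"wz":0,"x":0,"y":0,"z":0,"jaw":0}]'
cat > wv.py <<'E'
import sys
from h import *
s=bot.get_state(); im=bot.read_camera("wrist"); np.save("ws.npy",np.r_[s["orientation"],s["tool_pos"]])
cv2.imwrite(f"pics/{sys.argv[1]}.png",im[:,:,::-1]); print(s["tool_pos"].round(4),s["orientation"].round(2),s["joint_pos"].round(1),s["force"].round(1),s["gripper_width"],s["time"])
E
python3 wv.py w1
```

```text
time: 0.98
tool_pos: [0.4519, -0.2419, 0.1419]
orientation: [-99.3, 90.0, 103.0]
force: [0.0, -0.0, 0.6]
gripper_width: 0.502
time: 1.07
tool_pos: [0.4558, -0.2337, 0.141]
orientation: [-120.0, 89.7, 83.1]
force: [0.7, -0.9, -0.5]
gripper_width: 0.504
[ 0.4558 -0.2337  0.141 ] [-119.97   89.65   83.15] [ 23.   30.1   1.8 112.6  -2.1  37.5 -40.7] [ 0.7 -0.9 -0.5] 0.504031800377701 1.0667
```

View pics/w1.png

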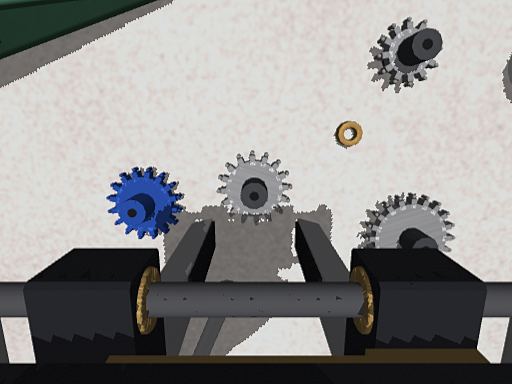

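```bash
python3 - <<'E'
from h import *
v=np.load('ws.npy');S={"orientation":v[:3],"tool_pos":v[3:]}
K,E=cam("wrist",S)
print(back(K,E,(254.5,195.5),.052))
im=cv2.imread('pics/w1.png');cv2.imwrite('pics/c5.png',cv2.resize(im[140:240,205:305],None,fx=6,fy=6,interpolation=cv2.INTER_CUBIC))
E
```

```text
[ 0.45709331 -0.23146508  0.052     ]
```

View pics/c5.png

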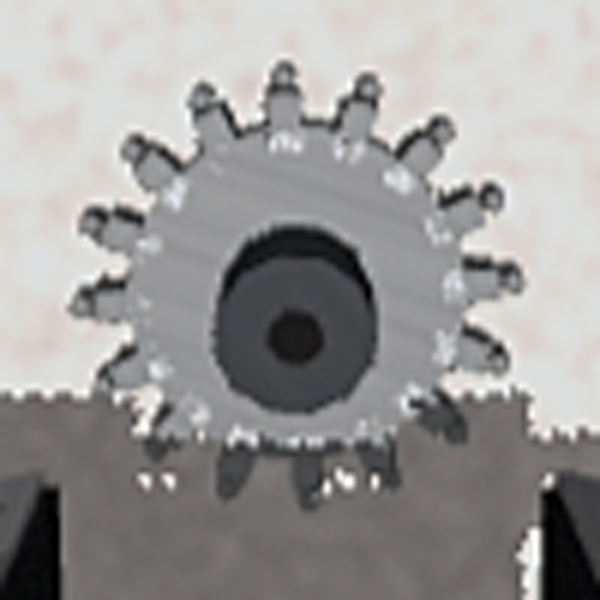

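```bash
cat >> h.py <<'E'
def down(az):
    a=np.radians(az); x=np.array([0,0,-1.]); y=np.array([np.cos(a),np.sin(a),0]); return np.c_[x,y,np.cross(x,y)]
E
python3 - <<'E'
from h import *
s=bot.get_state();R,p=pose(s);print(p,np.degrees(np.arctan2(R[1,1],R[0,1])),R[:,0])
plan(down(-67.6),[.457,-.2315,.028])
plan(down(-67.6),[.457,-.2315,.06])
E
```

```text
[ 0.45373399 -0.23812059  0.1414893 ] -67.1009582575355 [-2.41116138e-04  2.97104198e-03 -9.99995557e-01]
w [ 0.009 -0.001  0.003] d [113.5  -4.5  -5.5] rows t 2.727317919987071 r 0.07365719162603267
w [ 0.009 -0.001  0.003] d [81.5 -4.6 -5.5] rows t 1.962182607862046 r 0.07365719162603267
```

```bash
python3 -m creep '[{"wx":0,"wy":0,"wz":0,"x":0,"y":0,"z":0,"jaw":0},{"wx":0,"wy":0,"wz":0,"x":0,"y":0,"z":0,"jaw":0},{"wx":0,"wy":0,"wz":0,"x":0,"y":0,"z":0,"jaw":0}]'; python3 - <<'E'
from h import *
for i in range(4):
    s=bot.get_state();print(s["time"],s["tool_pos"].round(4),s["dq"].round(1))
E
python3 wv.py w2; python3 - <<'E'
from h import *
v=np.load('ws.npy');S={"orientation":v[:3],"tool_pos":v[3:]}
K,E=cam("wrist",S)
im=cv2.imread('pics/w2.png');g=im.max(2)
cv2.imwrite('pics/c6.png',cv2.resize(im[140:240,205:305],None,fx=6,fy=6,interpolation=cv2.INTER_CUBIC))
print(bot.get_state()["tool_pos"])
E
```

```text
time: 1.37
tool_pos: [0.4505, -0.2455, 0.1424]
orientation: [57.8, 89.9, -100.0]
force: [-0.4, 1.0, 0.1]
gripper_width: 0.501
1.3667 [ 0.4505 -0.2455  0.1424] [ 0.4 -0.2 -0.3  0.  -0.  -0.2 -0.1]
1.3667 [ 0.4505 -0.2455  0.1424] [ 0.4 -0.2 -0.3  0.  -0.  -0.2 -0.1]
1.3667 [ 0.4505 -0.2455  0.1424] [ 0.4 -0.2 -0.3  0.  -0.  -0.2 -0.1]
1.3667 [ 0.4505 -0.2455  0.1424] [ 0.4 -0.2 -0.3  0.  -0.  -0.2 -0.1]
[ 0.4505 -0.2455  0.1424] [  57.8    89.95 -100.04] [ 23.8  30.    2.4 112.5  -1.9  37.6 -40.5] [-0.4  1.   0.1] 0.500765515606813 1.3667
[ 0.45057444 -0.24549566  0.14239581]
```

View pics/c6.png

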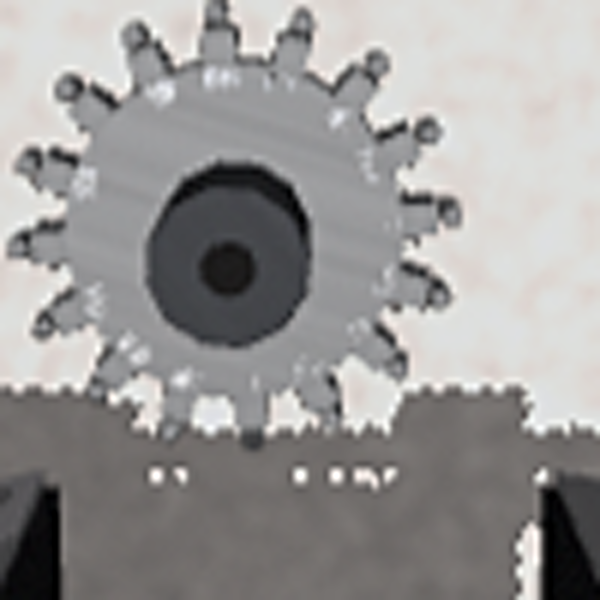

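```bash
cat > px.py <<'E'
import sys
from h import *
v=np.load('ws.npy');S={"orientation":v[:3],"tool_pos":v[3:]}
K,E=cam("wrist",S); print(back(K,E,(float(sys.argv[1]),float(sys.argv[2])),float(sys.argv[3])))
E
python3 px.py 242.9 184.4 .052; python3 - <<'E'
from h import *
plan(down(-67.8),[.457,-.2315,.028])
E
```

```text
[ 0.45677518 -0.23124931  0.052     ]
w [-0.001  0.    -0.001] d [114.4 -10.6 -11.3] rows t 2.768051901010249 r 0.009394030517019173
```

```bash
python3 -m creep '[{"wx":0,"wy":0,"wz":0,"x":35,"y":-10.6,"z":-11.3,"jaw":0},{"wx":0,"wy":0,"wz":0,"x":70,"y":-10.6,"z":-11.3,"jaw":0},{"wx":0,"wy":0,"wz":0,"x":100,"y":-10.6,"z":-11.3,"jaw":0},{"wx":0,"wy":0,"wz":0,"x":114,"y":-10.6,"z":-11.3,"jaw":0},{"wx":0,"wy":0,"wz":0,"x":114,"y":-10.6,"z":-11.3,"jaw":0}]'; python3 -m creep '[{"wx":0,"wy":0,"wz":0,"x":0,"y":0,"z":0,"jaw":0},{"wx":0,"wy":0,"wz":0,"x":0,"y":0,"z":0,"jaw":0}]'; python3 wv.py w3
```

```text
time: 1.83
tool_pos: [0.456, -0.2303, 0.0258]
orientation: [-41.1, 89.8, 161.1]
force: [-0.8, 0.4, 0.2]
gripper_width: 0.499
time: 2.0
tool_pos: [0.4579, -0.2307, 0.0288]
orientation: [117.7, 89.9, -40.1]
force: [0.0, -0.2, 0.5]
gripper_width: 0.501
[ 0.4579 -0.2307  0.0288] [117.7   89.94 -40.06] [ 22.6  41.    1.5 116.8  -2.5  22.2 -41.7] [ 0.  -0.2  0.5] 0.5014342003831608 2.0
```

View pics/w3.png

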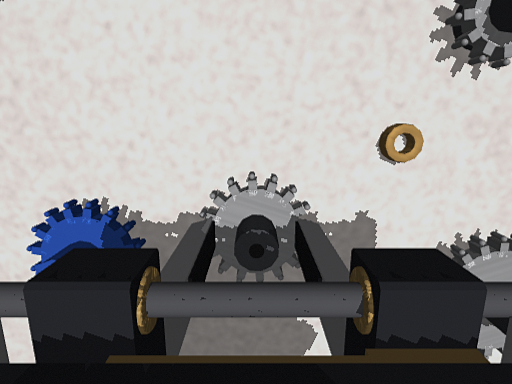

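```bash
python3 -m creep '[{"wx":0,"wy":0,"wz":0,"x":0,"y":0,"z":0,"jaw":-1},{"wx":0,"wy":0,"wz":0,"x":0,"y":0,"z":0,"jaw":-1},{"wx":0,"wy":0,"wz":0,"x":0,"y":0,"z":0,"jaw":-1},{"wx":0,"wy":0,"wz":0,"x":0,"y":0,"z":0,"jaw":-1},{"wx":0,"wy":0,"wz":0,"x":0,"y":0,"z":0,"jaw":-1}]' 45;  python3 - <<'E'
from h import *
s=bot.get_state();print(s["tool_pos"],s["gripper_width"],s["force"],s["joint_pos"])
dk=np.load('deck.npy')
E
```

```text
time: 2.47
tool_pos: [0.4587, -0.2305, 0.0288]
orientation: [121.1, 89.9, -36.6]
force: [0.6, -1.7, 2.4]
gripper_width: 0.249
[ 0.45868405 -0.23049547  0.0287997 ] 0.24902833271807365 [ 0.60691181 -1.72933811  2.44679547] [ 22.54949524  41.03260568   1.46265652 116.75028966  -2.46862571
  22.10856936 -41.74429194]
```

```bash
cat >> h.py <<'E'
def deckT(p):
    a=np.radians(28); psi=p[2]
    x=np.array([np.cos(a)*np.cos(psi),np.cos(a)*np.sin(psi),np.sin(a)])
    z=np.array([-np.sin(a)*np.cos(psi),-np.sin(a)*np.sin(psi),np.cos(a)])
    return np.c_[x,np.cross(z,x),z],np.array([p[0],p[1],p[3] if len(p)>3 else .078])
def dtool(dk,P,az=-67.7):  # tool on deck, P mm
    R,o=deckT(dk); T=R@Ro.from_euler('z',-dk[2]).as_matrix()
    return T@down(az), o+R@(np.array(P)/1000)
E
python3 - <<'E'
from h import *
dk=np.load('deck.npy')
R0,p0=pose(bot.get_state())
plan(R0,[.4587,-.2305,.15])
R1,p1=dtool(dk,[60,0,105]);print(p1)
plan(R1,p1,R0,np.array([.4587,-.2305,.15]))
E
```

```text
w [0. 0. 0.] d [-121.2    0.3   -0.2] rows t 2.90648212971491 r 0.0
[0.56074953 0.02432838 0.19887779]
w [ 0.    -0.163 -0.463] d [ -49.  -196.9 -191.2] rows t 6.686333336620495 r 3.929740462436987
```

```bash
python3 -m creep '[{"wx":0,"wy":0,"wz":0,"x":-15,"y":0,"z":0,"jaw":-1},{"wx":0,"wy":0,"wz":0,"x":-50,"y":0,"z":0,"jaw":-1},{"wx":0,"wy":0,"wz":0,"x":-90,"y":0,"z":0,"jaw":-1},{"wx":0,"wy":0,"wz":0,"x":-130,"y":0,"z":0,"jaw":-1},{"wx":0,"wy":0,"wz":0,"x":-170,"y":0,"z":0,"jaw":-1}]';python3 -m creep '[{"wx":0,"wy":0,"wz":0,"x":0,"y":0,"z":0,"jaw":-1},{"wx":0,"wy":0,"wz":0,"x":0,"y":0,"z":0,"jaw":-1}]'; python3 - <<'E'
from h import *
dk=np.load('deck.npy')
s=bot.get_state();print(s["gripper_width"],s["force"])
R1,p1=dtool(dk,[60,0,105]);print(p1)
plan(R1,p1)
E
```

```text
time: 2.88
tool_pos: [0.4565, -0.2287, 0.1992]
orientation: [-50.4, 89.8, 152.0]
force: [0.8, -0.3, -5.2]
gripper_width: 0.246
time: 3.05
tool_pos: [0.4586, -0.2297, 0.1997]
orientation: [138.0, 89.8, -19.7]
force: [-0.1, 0.2, -4.5]
gripper_width: 0.249
0.24878415040154872 [-0.06339273  0.22176694 -4.48620948]
[0.56074953 0.02432838 0.19887779]
w [ 0.001 -0.164 -0.464] d [   0.9 -196.2 -191. ] rows t 6.566726447658724 r 3.9357879937696634
```

Held (~0.46 kg). Move over the mouth and tilt.

```bash
python3 -m creep '[{"wx":0,"wy":0,"wz":0,"x":1,"y":-30,"z":-29,"jaw":-1},{"wx":0,"wy":-0.04,"wz":-0.11,"x":1,"y":-60,"z":-58,"jaw":-1},{"wx":0,"wy":-0.08,"wz":-0.22,"x":1,"y":-90,"z":-87,"jaw":-1},{"wx":0,"wy":-0.12,"wz":-0.33,"x":1,"y":-118,"z":-115,"jaw":-1},{"wx":0,"wy":-0.164,"wz":-0.43,"x":1,"y":-146,"z":-142,"jaw":-1}]';  python3 - <<'E'
from h import *
dk=np.load('deck.npy')
s=bot.get_state();print(s["gripper_width"],s["force"],s["joint_pos"])
R1,p1=dtool(dk,[60,0,105]);print(p1)
plan(R1,p1)
E
```

```text
time: 3.47
tool_pos: [0.5335, -0.0392, 0.1955]
orientation: [-68.9, 63.2, 133.4]
force: [1.5, -0.7, -3.6]
gripper_width: 0.25
0.2500947564867171 [ 1.45659473 -0.70146095 -3.58507219] [ 13.8149946   40.60844821  -3.87128154  86.29392965 -13.33892628
  75.57434079 -51.4095118 ]
[0.56074953 0.02432838 0.19887779]
w [-0.003  0.006 -0.025] d [  9.3 -47.1 -49.8] rows t 1.6592276512127528 r 0.20789105021716095
```

```bash
python3 -m creep '[{"wx":0,"wy":0,"wz":-0.02,"x":4,"y":-25,"z":-25,"jaw":-1},{"wx":0,"wy":0,"wz":-0.02,"x":9,"y":-47,"z":-50,"jaw":-1},{"wx":0,"wy":0,"wz":-0.02,"x":9,"y":-47,"z":-50,"jaw":-1},{"wx":0,"wy":0,"wz":-0.02,"x":9,"y":-47,"z":-50,"jaw":-1},{"wx":0,"wy":0,"wz":-0.02,"x":9,"y":-47,"z":-50,"jaw":-1}]';  python3 wv.py w4; python3 - <<'E'
from h import *
dk=np.load('deck.npy')
R1,p1=dtool(dk,[60,0,105]);print(p1)
plan(R1,p1)
for n in ["top","side"]: cv2.imwrite(f"pics/{n}1.png",bot.read_camera(n)[:,:,::-1])
E
```

```text
time: 3.88
tool_pos: [0.5597, 0.0222, 0.1982]
orientation: [-69.4, 62.4, 132.8]
force: [-0.7, -0.4, -3.0]
gripper_width: 0.244
[0.5597 0.0222 0.1982] [-69.42  62.44 132.79] [  9.2  42.   -4.9  83.3 -15.3  76.3 -56.3] [-0.7 -0.4 -3. ] 0.24373940314494572 3.8833
[0.56074953 0.02432838 0.19887779]
w [-0.005  0.005 -0.011] d [ 0.7 -2.2 -1.9] rows t 0.0727508424316958 r 0.10363750822106406
```

View pics/w4.png

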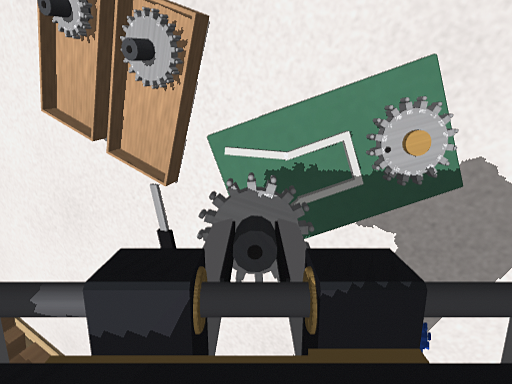

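```bash
python3 - <<'E'
import cv2
im=cv2.imread('pics/w4.png');cv2.imwrite('pics/c7.png',cv2.resize(im[45:245,200:470],None,fx=2.96,fy=2.96,interpolation=cv2.INTER_CUBIC))
E
```

```text
(no output)
```

View pics/c7.png

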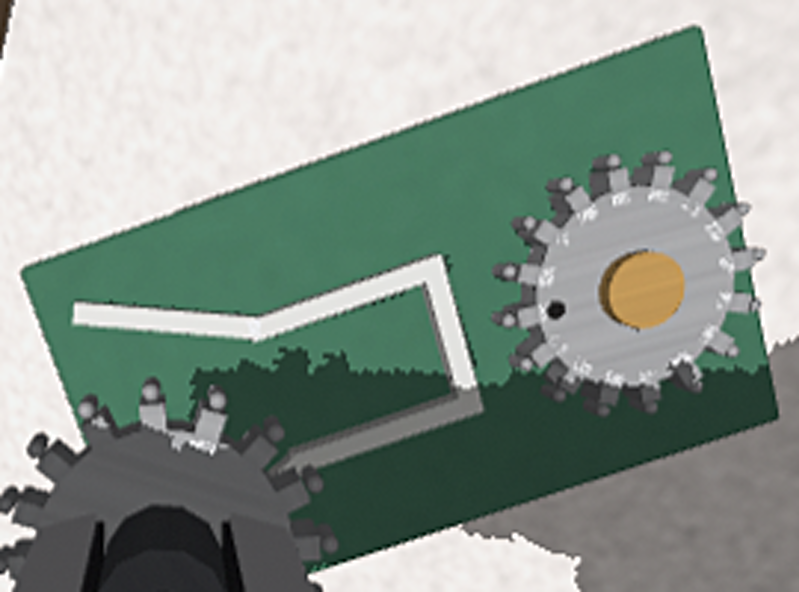

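```bash
cat > fit2.py <<'E'
from h import *
from scipy.optimize import least_squares
v=np.load('ws.npy');S={"orientation":v[:3],"tool_pos":v[3:]}
K,E=cam("wrist",S)
u=(np.array([(702,27),(22,270),(778,417),(650,290),(425,283),(458,393),(257,340)])+.5)/2.96-.5+[200,45]
D=np.array([(-120,-60,0),(84,-60,0),(-120,60,0),(-75,0,30),(-26,-18,8),(-26,18,8),(26,-18,8)])/1000
def f(p):
    R,o=deckT(p); return (proj(K,E,D@R.T+o)-u).ravel()
dk=np.load('deck.npy')
print("old",f(dk).reshape(-1,2).round(1).tolist())
for x0 in (dk,np.r_[dk,.078]):
    q=least_squares(f,x0,loss='soft_l1');print(q.x,np.degrees(q.x[2]),f(q.x).reshape(-1,2).round(1).tolist())
    if len(x0)==3: np.save('deck2.npy',q.x)
# orientation offset check: gear hub relative tcp
print(S)
E
python3 fit2.py
```

```text
old [[-3.2, -1.4], [-4.3, 0.8], [-1.0, 1.1], [-4.6, 0.3], [-2.6, 0.1], [-2.4, 2.3], [-4.0, 1.4]]
[0.5647539  0.01971799 2.29358818] 131.41292252430054 [[0.6, -2.1], [-2.1, -0.4], [1.9, 1.2], [-1.1, -0.0], [0.3, -0.5], [0.3, 1.9], [-1.4, 0.7]]
[0.56366544 0.01990222 2.29182607 0.07349308] 131.3119610974594 [[-0.4, -0.6], [0.4, -0.6], [0.3, 0.6], [-2.0, 0.0], [0.7, -0.5], [0.4, 1.3], [-0.2, 0.3]]
{'orientation': array([-69.41584109,  62.44309268, 132.79420721]), 'tool_pos': array([0.55969688, 0.02224242, 0.19823194])}
```

```bash
cat > dp.py <<'E'
import sys
from h import *
dk=np.array([.5641,.0205,np.radians(131.45)])
R,o=deckT(dk); s=bot.get_state(); R0,p0=pose(s)
print("t",round(s["time"],2),"deckTCP",(R.T@(p0-o)*1000).round(1),"F deck",(R.T@s["force"]).round(1),"toolx in deck",(R.T@R0[:,0]).round(3),"jaw ang",np.degrees(np.arctan2(*(R.T@R0[:,1])[[1,0]])).round(1),"w",round(s["gripper_width"],3),"q",s["joint_pos"].round(0))
if len(sys.argv)>1:
    a=[float(x) for x in sys.argv[1:]]
    R1,p1=dtool(dk,a[:3])
    if len(a)>3: # extra turn about deck z relative to current, in deg, keep jaw
        R1=Ro.from_rotvec(R[:,2]*np.radians(a[3])).as_matrix()@R1
    else:
        pass
    plan(R1,p1)
E
python3 dp.py 56 0 37; python3 wv.py w5; python3 dp.py
```

```text
t 4.03 deckTCP [ 59.8   2.3 106.3] F deck [-1.8 -0.3 -4.1] toolx in deck [-0.01   0.008 -1.   ] jaw ang 160.5 w 0.249 q [  9.  42.  -5.  83. -15.  76. -56.]
w [-0.006  0.004 -0.012] d [69.3  2.  -3.7] rows t 1.664221177579646 r 0.10945426071749909
[0.5605 0.0212 0.1999] [-69.66  62.55 132.43] [  9.3  41.8  -4.8  83.2 -15.4  76.3 -56.3] [-0.   0.5 -4.5] 0.24867465725984542 4.0333
t 4.08 deckTCP [ 59.9   2.  106.6] F deck [-2.   0.6 -2.5] toolx in deck [-0.01   0.007 -1.   ] jaw ang 160.5 w 0.244 q [  9.  42.  -5.  83. -15.  76. -56.]
```

```bash
python3 -m creep '[{"wx":-0.006,"wy":0.004,"wz":-0.012,"x":30,"y":2,"z":-4,"jaw":-1},{"wx":-0.006,"wy":0.004,"wz":-0.012,"x":55,"y":2,"z":-4,"jaw":-1},{"wx":-0.006,"wy":0.004,"wz":-0.012,"x":69,"y":2,"z":-4,"jaw":-1},{"wx":-0.006,"wy":0.004,"wz":-0.012,"x":69,"y":2,"z":-4,"jaw":-1},{"wx":-0.006,"wy":0.004,"wz":-0.012,"x":69,"y":2,"z":-4,"jaw":-1}]' ; python3 wv.py w6; python3 dp.py 56 0 30
```

```text
time: 4.5
tool_pos: [0.5438, 0.0457, 0.138]
orientation: [-71.0, 62.0, 131.4]
force: [1.0, 0.1, -2.5]
gripper_width: 0.247
[0.5438 0.0457 0.138 ] [-71.02  61.97 131.4 ] [  8.4  44.5  -5.9  89.6 -16.6  67.4 -54.7] [ 1.   0.1 -2.5] 0.24656616642259893 4.5
t 4.55 deckTCP [56.1 -2.1 38.9] F deck [-1.3  0.2 -3.7] toolx in deck [-0.001 -0.002 -1.   ] jaw ang 161.0 w 0.249 q [  8.  44.  -6.  89. -17.  67. -55.]
w [ 0.002 -0.002 -0.001] d [8.9 0.8 1.9] rows t 0.2188136703361122 r 0.027112226503463847
```

View pics/w6.png

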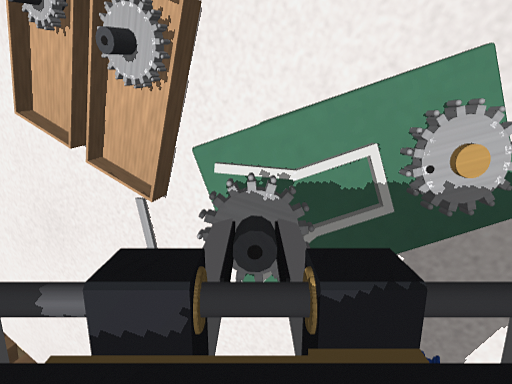

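```bash
python3 - <<'E'
import cv2
im=cv2.imread('pics/w6.png');cv2.imwrite('pics/c8.png',cv2.resize(im[30:260,185:512],None,fx=2.4,fy=2.4,interpolation=cv2.INTER_CUBIC))
E
```

```text
(no output)
```

View pics/c8.png

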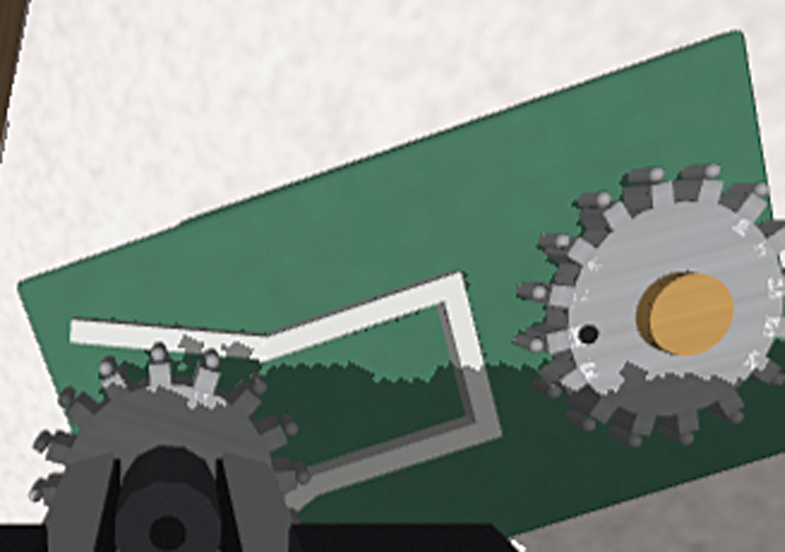

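```bash
cat > fit3.py <<'E'
from h import *
from scipy.optimize import least_squares
v=np.load('ws.npy');S={"orientation":v[:3],"tool_pos":v[3:]}
K,E=cam("wrist",S)
c=lambda a:(np.array(a)+.5)/2.4-.5+[185,30]
u=c([(741,32),(20,285),(690,314),(443,303),(473,420),(265,358)])
D=np.array([(-120,-60,0),(84,-60,0),(-75,0,30),(-26,-18,8),(-26,18,8),(26,-18,8)])/1000
def f(p):
    R,o=deckT(p); return (proj(K,E,D@R.T+o)-u).ravel()
for x0 in (np.load('deck.npy'),np.r_[np.load('deck.npy'),.078]):
    q=least_squares(f,x0,loss='soft_l1');print(q.x,np.degrees(q.x[2]),f(q.x).reshape(-1,2).round(1).tolist())
# hub in tool frame
R0,p0=pose(S)
o,d=ray(K,E,c((167,533))); o=R0.T@(o-p0);d=R0.T@d
print("hub top in tool",(o+d*(-.0232-o[0])/d[0])*1000)
E
python3 fit3.py
```

```text
[0.56436108 0.01997036 2.29497085] 131.492144017174 [[1.3, -2.6], [-3.8, -0.1], [-0.1, 0.5], [-0.2, -0.7], [0.8, 1.5], [-2.8, 2.3]]
[0.56347647 0.01969358 2.2927467  0.07362796] 131.36470925841812 [[-0.1, -0.4], [0.2, -0.6], [-1.4, 0.4], [0.7, -0.9], [1.2, 0.4], [-0.6, 1.4]]
hub top in tool [-23.2         -0.88517143   1.60288617]
```

```bash
sed -i 's/^dk=.*/dk=np.array([.5640,.0198,np.radians(131.45)]); H=np.array([0,-.0009,.0016])/; s/R.T@(p0-o)\*1000/R.T@(p0+R0@H-o)*1000/; s/    plan(R1,p1)/    plan(R1,p1-R1@H)/' dp.py; python3 dp.py 56 0 31; python3 dp.py 56 0 29; python3 dp.py 20 0 29
```

```text
t 4.55 deckTCP [57.9 -1.4 38.7] F deck [-1.3  0.2 -3.7] toolx in deck [-0.001 -0.002 -1.   ] jaw ang 161.0 w 0.249 q [  8.  44.  -6.  89. -17.  67. -55.]
w [ 0.002 -0.002 -0.001] d [7.7 2.3 0.7] rows t 0.1925454094660743 r 0.027112226503463847
t 4.55 deckTCP [57.9 -1.4 38.7] F deck [-1.3  0.2 -3.7] toolx in deck [-0.001 -0.002 -1.   ] jaw ang 161.0 w 0.249 q [  8.  44.  -6.  89. -17.  67. -55.]
w [ 0.002 -0.002 -0.001] d [9.7 2.3 0.7] rows t 0.2388068766402984 r 0.027112226503463847
t 4.55 deckTCP [57.9 -1.4 38.7] F deck [-1.3  0.2 -3.7] toolx in deck [-0.001 -0.002 -1.   ] jaw ang 161.0 w 0.249 q [  8.  44.  -6.  89. -17.  67. -55.]
w [ 0.002 -0.002 -0.001] d [  9.7  36.3 -11. ] rows t 0.9390212669179182 r 0.027112226503463847
```

```bash
python3 -m creep '[{"wx":0,"wy":0,"wz":0,"x":4,"y":2.3,"z":0.7,"jaw":-1},{"wx":0,"wy":0,"wz":0,"x":7,"y":2.3,"z":0.7,"jaw":-1},{"wx":0,"wy":0,"wz":0,"x":8,"y":2.3,"z":0.7,"jaw":-1},{"wx":0,"wy":0,"wz":0,"x":8,"y":2.3,"z":0.7,"jaw":-1}]' ; python3 dp.py
```

```text
time: 4.88
tool_pos: [0.5417, 0.0467, 0.1301]
orientation: [-71.1, 62.0, 131.3]
force: [-0.1, -0.4, -3.9]
gripper_width: 0.247
t 4.88 deckTCP [56.6  0.1 29.7] F deck [-2.1  0.4 -3.4] toolx in deck [-0.    -0.001 -1.   ] jaw ang 161.0 w 0.247 q [  8.  45.  -6.  90. -17.  66. -54.]
```

```bash
python3 -m creep '[{"wx":0,"wy":0,"wz":0,"x":1,"y":0,"z":0,"jaw":-1},{"wx":0,"wy":0,"wz":0,"x":1.5,"y":0,"z":0,"jaw":-1},{"wx":0,"wy":0,"wz":0,"x":1.5,"y":0,"z":0,"jaw":-1}]' ; python3 dp.py;python3 -m creep '[{"wx":0,"wy":0,"wz":0,"x":1,"y":0,"z":0,"jaw":-1},{"wx":0,"wy":0,"wz":0,"x":1.5,"y":0,"z":0,"jaw":-1},{"wx":0,"wy":0,"wz":0,"x":1.5,"y":0,"z":0,"jaw":-1}]' ; python3 dp.py
```

```text
time: 5.13
tool_pos: [0.5419, 0.0467, 0.1299]
orientation: [-71.2, 62.1, 131.2]
force: [0.6, -3.3, 5.5]
gripper_width: 0.249
t 5.13 deckTCP [56.5 -0.  29.5] F deck [0.1 1.7 6.2] toolx in deck [-0.001 -0.002 -1.   ] jaw ang 161.0 w 0.249 q [  8.  45.  -6.  90. -17.  66. -54.]
time: 5.38
tool_pos: [0.5419, 0.0467, 0.1298]
orientation: [-71.3, 62.1, 131.1]
force: [0.7, -6.5, 13.0]
gripper_width: 0.245
t 5.38 deckTCP [56.4 -0.1 29.4] F deck [ 1.4  3.8 13.9] toolx in deck [-0.002 -0.003 -1.   ] jaw ang 161.0 w 0.245 q [  8.  45.  -6.  90. -17.  66. -54.]
```

```bash
python3 -m creep '[{"wx":0,"wy":0,"wz":0,"x":-1.2,"y":7,"z":-2.4,"jaw":-1},{"wx":0,"wy":0,"wz":0,"x":-1.2,"y":16,"z":-5.5,"jaw":-1},{"wx":0,"wy":0,"wz":0,"x":-1.2,"y":24,"z":-8.3,"jaw":-1},{"wx":0,"wy":0,"wz":0,"x":-1.2,"y":28.5,"z":-9.8,"jaw":-1},{"wx":0,"wy":0,"wz":0,"x":-1.2,"y":28.5,"z":-9.8,"jaw":-1}]' ; python3 dp.py 10 0 29
```

```text
time: 5.8
tool_pos: [0.5592, 0.0296, 0.1169]
orientation: [-71.5, 61.8, 131.0]
force: [0.4, -0.7, 11.6]
gripper_width: 0.248
t 5.8 deckTCP [28.9 -1.7 29.4] F deck [ 4.7  0.1 10.7] toolx in deck [ 0.004 -0.004 -1.   ] jaw ang 161.1 w 0.248 q [ 10.  47.  -6.  87. -16.  67. -53.]
w [ 0.004 -0.002  0.005] d [ 0.3 18.5 -4.5] rows t 0.45561441697251326 r 0.05555138778251913
```

```bash
python3 -m creep '[{"wx":0,"wy":0,"wz":0,"x":-0.8,"y":5,"z":-1.5,"jaw":-1},{"wx":0,"wy":0,"wz":0,"x":-0.8,"y":11,"z":-3,"jaw":-1},{"wx":0,"wy":0,"wz":0,"x":-0.8,"y":16,"z":-4.5,"jaw":-1},{"wx":0,"wy":0,"wz":0,"x":-0.8,"y":16,"z":-4.5,"jaw":-1}]' ; python3 dp.py 0 0 29
```

```text
time: 6.13
tool_pos: [0.5688, 0.0166, 0.1084]
orientation: [-71.4, 61.9, 131.0]
force: [0.0, 0.6, 6.2]
gripper_width: 0.245
t 6.13 deckTCP [10.7 -0.3 29.5] F deck [ 3.3 -0.4  5.2] toolx in deck [ 0.002 -0.003 -1.   ] jaw ang 161.0 w 0.245 q [ 10.  49.  -5.  85. -16.  68. -53.]
w [ 0.003 -0.003  0.003] d [ 0.4 10.2 -3.2] rows t 0.2576001219297157 r 0.041106614708049855
```

```bash
python3 -m creep '[{"wx":0,"wy":0,"wz":0,"x":0,"y":4,"z":-1.3,"jaw":-1},{"wx":0,"wy":0,"wz":0,"x":0,"y":8,"z":-2.6,"jaw":-1},{"wx":0,"wy":0,"wz":0,"x":0,"y":8,"z":-2.6,"jaw":-1},{"wx":0,"wy":0,"wz":0,"x":0,"y":8,"z":-2.6,"jaw":-1}]' ; python3 wv.py w7; python3 dp.py -10 0 29
python3 - <<'E'
import cv2
im=cv2.imread('pics/w7.png');cv2.imwrite('pics/c9.png',cv2.resize(im[60:280,192:512],None,fx=2.5,fy=2.5,interpolation=cv2.INTER_CUBIC))
E
```

```text
time: 6.47
tool_pos: [0.5734, 0.0113, 0.1046]
orientation: [-71.4, 61.9, 131.1]
force: [1.8, 0.4, 6.4]
gripper_width: 0.248
[0.5734 0.0113 0.1046] [-71.4   61.9  131.09] [ 10.6  49.4  -5.3  84.3 -15.7  68.4 -52.4] [1.8 0.4 6.4] 0.24787872897765875 6.4667
t 6.52 deckTCP [ 2.7 -0.2 29.5] F deck [ 3.  -0.3  6.8] toolx in deck [ 0.002 -0.003 -1.   ] jaw ang 161.1 w 0.248 q [ 11.  49.  -5.  84. -16.  68. -52.]
w [ 0.004 -0.002  0.002] d [ 0.4 12.1 -4. ] rows t 0.3057410994130871 r 0.04222587483450414
```

View pics/c9.png

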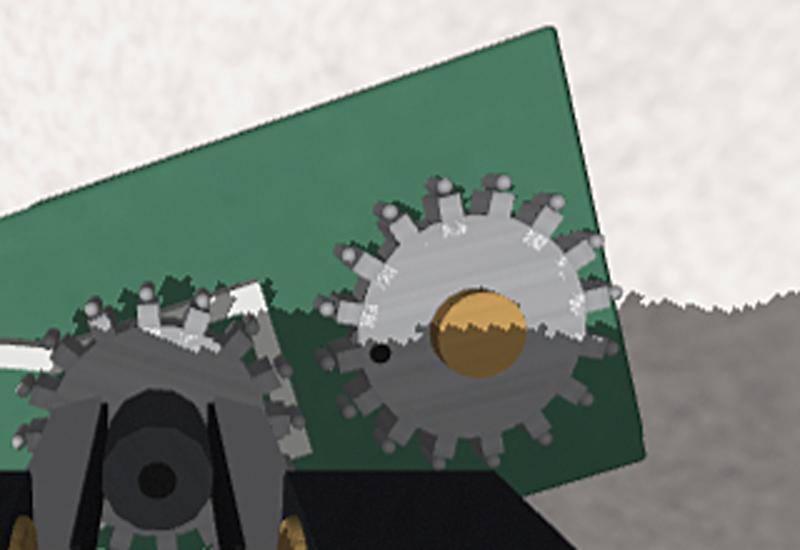

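```bash
python3 -m creep '[{"wx":-0.1,"wy":0,"wz":0,"x":0,"y":0,"z":0,"jaw":-1},{"wx":-0.19,"wy":0,"wz":0,"x":0,"y":0,"z":0,"jaw":-1},{"wx":-0.19,"wy":0,"wz":0,"x":0,"y":3,"z":-1,"jaw":-1},{"wx":-0.19,"wy":0,"wz":0,"x":0,"y":6,"z":-2,"jaw":-1},{"wx":-0.19,"wy":0,"wz":0,"x":0,"y":6,"z":-2,"jaw":-1}]' ; python3 wv.py w8; python3 dp.py -10 0 29
python3 - <<'E'
import cv2
im=cv2.imread('pics/w8.png');cv2.imwrite('pics/c10.png',cv2.resize(im[60:280,192:512],None,fx=2.5,fy=2.5,interpolation=cv2.INTER_CUBIC))
E
```

```text
time: 6.93
tool_pos: [0.5768, 0.0076, 0.102]
orientation: [-82.2, 61.8, 131.1]
force: [0.3, 1.6, 8.2]
gripper_width: 0.246
[0.5768 0.0076 0.102 ] [-82.22  61.81 131.06] [ 12.5  50.   -8.3  83.5 -13.4  68.4 -43.4] [0.3 1.6 8.2] 0.24615487946116493 6.9333
t 6.98 deckTCP [-3.2 -0.  29.4] F deck [ 4.3 -0.9  8.1] toolx in deck [ 0.003 -0.003 -1.   ] jaw ang 171.9 w 0.251 q [ 13.  50.  -8.  84. -13.  68. -43.]
w [ 0.193 -0.002  0.004] d [ 0.4  7.  -0.7] rows t 0.1692130379374599 r 1.540826423603063
```

View pics/c10.png

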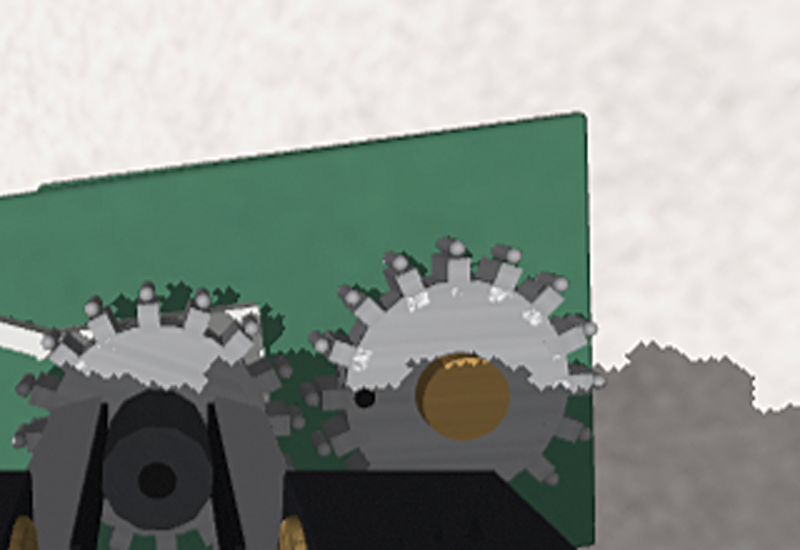

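```bash
python3 -m creep '[{"wx":0,"wy":0,"wz":0,"x":0,"y":3,"z":-0.4,"jaw":-1},{"wx":0,"wy":0,"wz":0,"x":0,"y":6,"z":-0.8,"jaw":-1},{"wx":0,"wy":0,"wz":0,"x":0,"y":7.5,"z":-1,"jaw":-1},{"wx":0,"wy":0,"wz":0,"x":0,"y":7.5,"z":-1,"jaw":-1}]' ; python3 wv.py w9; python3 dp.py -10 0 29
python3 - <<'E'
import cv2
im=cv2.imread('pics/w9.png');cv2.imwrite('pics/c11.png',cv2.resize(im[60:280,192:512],None,fx=2.5,fy=2.5,interpolation=cv2.INTER_CUBIC))
E
```

```text
time: 7.32
tool_pos: [0.5808, 0.0025, 0.0985]
orientation: [-82.1, 61.8, 131.2]
force: [-0.6, 0.5, 10.3]
gripper_width: 0.241
[0.5808 0.0025 0.0985] [-82.14  61.78 131.16] [ 12.8  50.7  -8.2  82.7 -13.2  68.8 -43.2] [-0.6  0.5 10.3] 0.2409651773335895 7.3167
t 7.37 deckTCP [-10.5   0.3  29.5] F deck [ 5.2 -0.7  8.1] toolx in deck [ 0.003 -0.002 -1.   ] jaw ang 171.9 w 0.248 q [ 13.  51.  -8.  83. -13.  69. -43.]
w [ 0.192 -0.002  0.004] d [ 0.5 -0.2 -0. ] rows t 0.012607892080368983 r 1.540788447454608
```

View pics/c11.png

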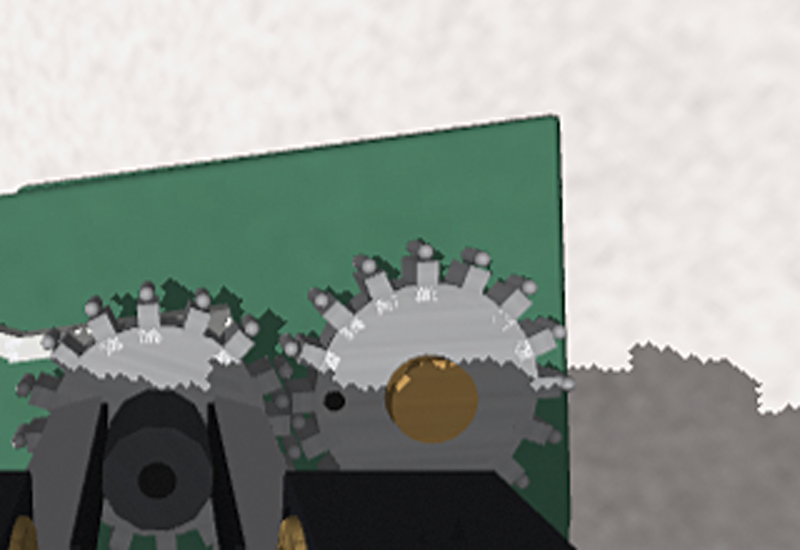

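```bash
python3 -m creep '[{"wx":0,"wy":0,"wz":0,"x":0,"y":1.5,"z":-0.2,"jaw":-1},{"wx":0,"wy":0,"wz":0,"x":0,"y":3,"z":-0.4,"jaw":-1},{"wx":0,"wy":0,"wz":0,"x":0,"y":3,"z":-0.4,"jaw":-1}]' ; python3 dp.py
```

```text
time: 7.62
tool_pos: [0.581, 0.0024, 0.0984]
orientation: [-82.1, 61.5, 131.3]
force: [-2.3, 3.4, 15.3]
gripper_width: 0.244
t 7.62 deckTCP [-10.8   0.2  29.5] F deck [10.7 -0.5 11.6] toolx in deck [ 0.008 -0.002 -1.   ] jaw ang 171.9 w 0.244 q [ 13.  51.  -8.  82. -13.  69. -43.]
```

```bash
python3 -m creep '[{"wx":-0.12,"wy":0,"wz":0,"x":-0.3,"y":-1,"z":0.1,"jaw":-1},{"wx":-0.24,"wy":0,"wz":0,"x":-0.3,"y":-1,"z":0.1,"jaw":-1},{"wx":-0.36,"wy":0,"wz":0,"x":-0.3,"y":-1,"z":0.1,"jaw":-1},{"wx":-0.48,"wy":0,"wz":0,"x":-0.3,"y":-1.2,"z":0.1,"jaw":-1},{"wx":-0.6,"wy":0,"wz":0,"x":-0.3,"y":-1.2,"z":0.1,"jaw":-1}]' ; python3 wv.py w10; python3 dp.py
python3 - <<'E'
import cv2
im=cv2.imread('pics/w10.png');cv2.imwrite('pics/c12.png',cv2.resize(im[60:280,192:512],None,fx=2.5,fy=2.5,interpolation=cv2.INTER_CUBIC))
E
```

```text
time: 8.03
tool_pos: [0.5794, 0.002, 0.0989]
orientation: [-116.4, 61.5, 131.6]
force: [-5.2, 2.2, 14.2]
gripper_width: 0.245
[0.5794 0.002  0.0989] [-116.45   61.54  131.58] [ 18.   51.6 -18.2  82.3  -5.8  68.5 -14.9] [-5.2  2.2 14.2] 0.24504850639788234 8.0333
t 8.08 deckTCP [-10.9   2.   29.4] F deck [ 9.9  2.3 10.5] toolx in deck [ 0.008  0.001 -1.   ] jaw ang -153.1 w 0.247 q [ 18.  52. -18.  82.  -6.  68. -15.]
```

View pics/c12.png

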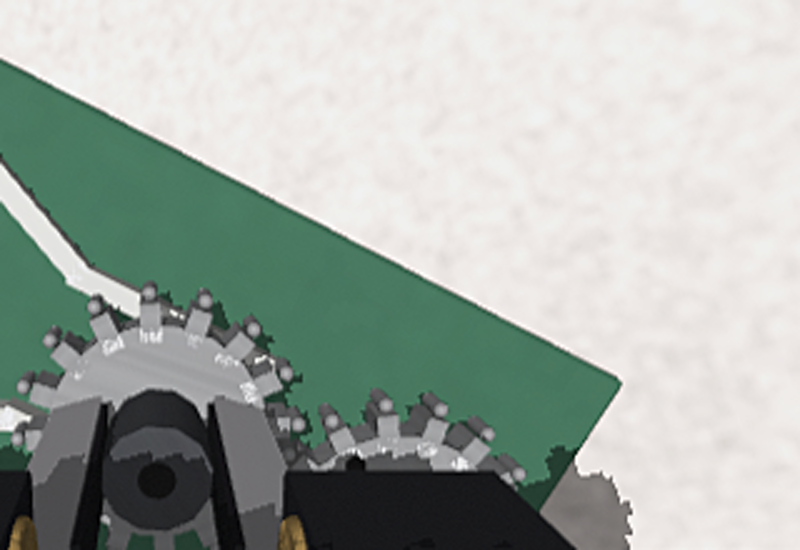

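```bash
python3 -m creep '[{"wx":-0.12,"wy":0,"wz":0,"x":0,"y":0.5,"z":-1,"jaw":-1},{"wx":-0.24,"wy":0,"wz":0,"x":0,"y":0.5,"z":-1,"jaw":-1},{"wx":-0.36,"wy":0,"wz":0,"x":0,"y":0.5,"z":-1,"jaw":-1},{"wx":-0.48,"wy":0,"wz":0,"x":0,"y":0.5,"z":-1,"jaw":-1},{"wx":-0.6,"wy":0,"wz":0,"x":0,"y":0.5,"z":-1,"jaw":-1}]' ; python3 dp.py
python3 -m creep '[{"wx":-0.12,"wy":0,"wz":0,"x":0,"y":0,"z":0,"jaw":-1},{"wx":-0.24,"wy":0,"wz":0,"x":0,"y":0,"z":0,"jaw":-1},{"wx":-0.24,"wy":0,"wz":0,"x":0,"y":0,"z":0,"jaw":-1}]' ;python3 dp.py; python3 wv.py w11; python3 - <<'E'
from h import *
for n in ["top","side"]: cv2.imwrite(f"pics/{n}2.png",bot.read_camera(n)[:,:,::-1])
im=cv2.imread('pics/side2.png');t=cv2.imread('pics/top2.png')
cv2.imwrite('pics/c13.png',np.hstack([cv2.resize(im[160:260,190:290],(400,400)),cv2.resize(t[130:210,205:285],(400,400))]))
E
```

```text
time: 8.5
tool_pos: [0.5788, 0.0018, 0.0991]
orientation: [-150.4, 61.5, 132.0]
force: [-7.5, -0.7, 16.4]
gripper_width: 0.247
t 8.5 deckTCP [-11.6   2.4  29.5] F deck [11.6  6.1 12.3] toolx in deck [ 0.009  0.004 -1.   ] jaw ang -119.1 w 0.247 q [ 23.  53. -28.  82.   2.  69.  13.]
time: 8.75
tool_pos: [0.5787, 0.0016, 0.0991]
orientation: [-164.2, 61.5, 132.0]
force: [-6.2, -1.4, 16.8]
gripper_width: 0.243
t 8.75 deckTCP [-12.    2.4  29.5] F deck [10.5  5.6 13.4] toolx in deck [ 0.01   0.004 -1.   ] jaw ang -105.4 w 0.243 q [ 25.  54. -32.  82.   5.  69.  24.]
[0.5787 0.0016 0.0991] [-164.17   61.45  131.96] [ 25.   54.  -32.1  82.    5.   69.1  23.7] [-6.2 -1.4 16.8] 0.24344064733130175 8.75
```

View pics/c13.png

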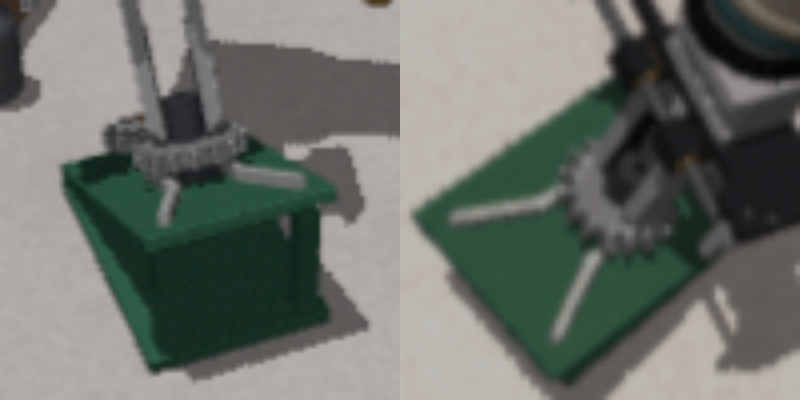

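View pics/w11.png

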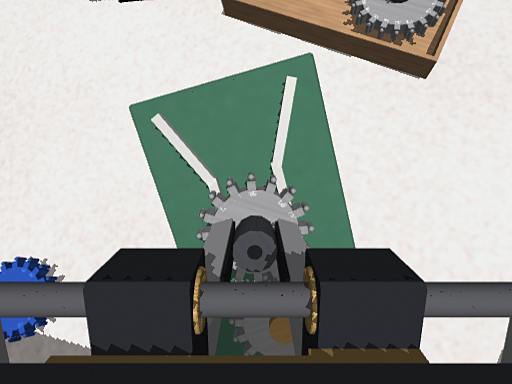

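```bash
cat > mk.py <<'E'
from h import *
import sys
dk=np.array([.5640,.0198,np.radians(131.45)]);R,o=deckT(dk)
def md(ori,tp,u,z=.024):
    K,E=cam("wrist",{"orientation":np.array(ori),"tool_pos":np.array(tp)})
    a,d=ray(K,E,u);a=R.T@(a-o);d=R.T@d;P=(a+d*(z-a[2])/d[2])*1000
    q=P-[-75,0,z*1000];return P.round(1),np.degrees(np.arctan2(q[1],q[0])).round(1),np.hypot(q[0],q[1]).round(1)
E
python3 - <<'E'
from mk import *
print(md([-69.42,62.44,132.79],[.5597,.0222,.1982],(388,150)))
print(md([-82.14,61.78,131.16],[.5808,.0025,.0985],(335/2.5+192,401/2.5+60)))
print(md([-116.45,61.54,131.58],[.5794,.002,.0989],(355/2.5+192,463/2.5+60)))
import cv2
im=cv2.imread('pics/w11.png');cv2.imwrite('pics/c14.png',cv2.resize(im[250:370,200:330],None,fx=5,fy=5,interpolation=cv2.INTER_CUBIC))
E
```

```text
(array([-54.8,  -2.2,  24. ]), np.float64(-6.3), np.float64(20.3))
(array([-54.5,  -2.6,  24. ]), np.float64(-7.3), np.float64(20.6))
(array([-57.5, -13.8,  24. ]), np.float64(-38.3), np.float64(22.3))
```

View pics/c14.png

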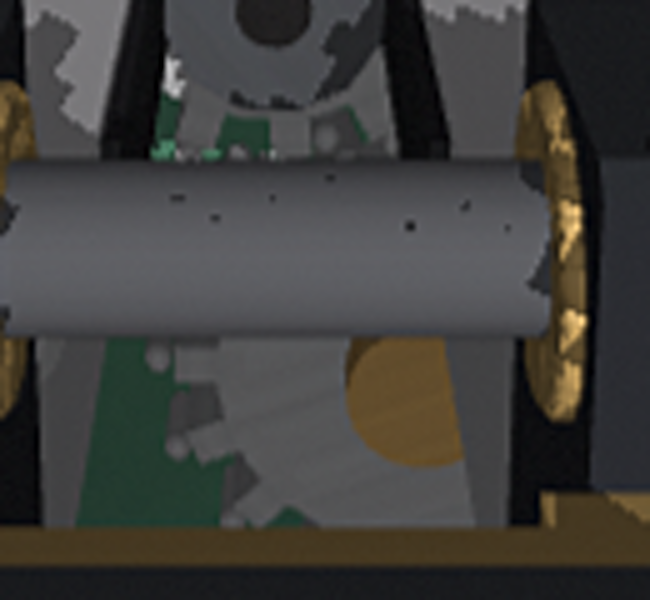

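```bash
python3 -m creep '[{"wx":0,"wy":0,"wz":0,"x":-2,"y":-1.4,"z":-1.2,"jaw":-1},{"wx":0,"wy":0,"wz":0,"x":-10,"y":-1.4,"z":-1.2,"jaw":-1},{"wx":0,"wy":0,"wz":0,"x":-25,"y":-1.4,"z":-1.2,"jaw":-1},{"wx":0,"wy":0,"wz":0,"x":-55,"y":-1.4,"z":-1.2,"jaw":-1},{"wx":0,"wy":0,"wz":0,"x":-90,"y":-1.4,"z":-1.2,"jaw":-1}]' ;python3 dp.py;python3 -m creep '[{"wx":0,"wy":0,"wz":0,"x":-40,"y":0,"z":0,"jaw":-1},{"wx":0,"wy":0,"wz":0,"x":-40,"y":0,"z":0,"jaw":-1},{"wx":0,"wy":0,"wz":0,"x":-40,"y":0,"z":0,"jaw":-1}]'; python3 wv.py w12; python3 - <<'E'
from h import *
for n in ["top","side"]: cv2.imwrite(f"pics/{n}3.png",bot.read_camera(n)[:,:,::-1])
E
```

```text
time: 9.32
tool_pos: [0.6071, -0.0317, 0.1745]
orientation: [-163.9, 61.8, 131.9]
force: [1.6, -0.3, -4.2]
gripper_width: 0.248
t 9.32 deckTCP [-15.3   3.1 116.8] F deck [-3.1 -1.  -3.1] toolx in deck [ 0.004  0.004 -1.   ] jaw ang -105.7 w 0.248 q [ 26.  52. -32.  73.   4.  81.  24.]
time: 9.57
tool_pos: [0.6229, -0.0466, 0.212]
orientation: [-164.6, 62.2, 131.1]
force: [-0.3, -0.4, -4.8]
gripper_width: 0.244
[ 0.6229 -0.0466  0.212 ] [-164.58   62.19  131.11] [ 26.   50.9 -32.2  67.3   3.9  86.1  24.8] [-0.3 -0.4 -4.8] 0.2443322824496295 9.5667
```

View pics/w12.png

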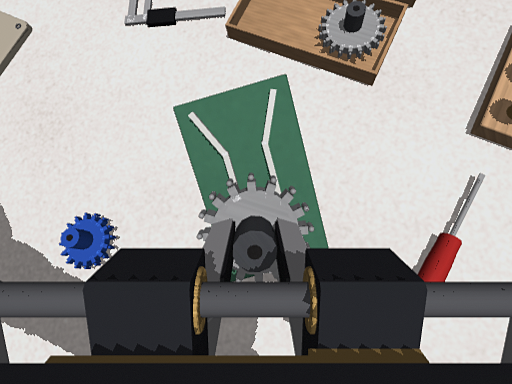

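View pics/side3.png

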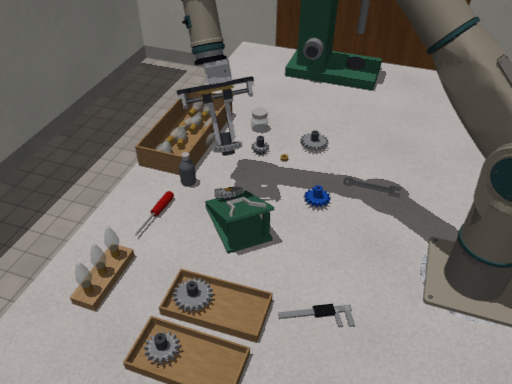

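```bash
python3 - <<'E'
from h import *
dk=np.array([.5640,.0198,np.radians(131.45)])
R,o=deckT(dk); T=R@Ro.from_euler('z',-dk[2]).as_matrix()
R0,p0=pose(bot.get_state()); Ru=T.T@R0; az=np.degrees(np.arctan2(Ru[1,1],Ru[0,1]));print(az,p0)
plan(down(az),[.484,.398,.19])
E
```

```text
25.82491898240108 [ 0.61966149 -0.04486737  0.20941999]
w [ 0.001 -0.473  0.135] d [ 215.8   87.3 -400.9] rows t 11.117188466567502 r 3.937370188921934
```

```bash
python3 -m creep '[{"wx":0,"wy":-0.05,"wz":0.013,"x":16,"y":6.5,"z":-30,"jaw":-1},{"wx":0,"wy":-0.15,"wz":0.043,"x":34,"y":14,"z":-64,"jaw":-1},{"wx":0,"wy":-0.26,"wz":0.074,"x":53,"y":21,"z":-98,"jaw":-1},{"wx":0,"wy":-0.36,"wz":0.103,"x":71,"y":29,"z":-132,"jaw":-1},{"wx":0,"wy":-0.45,"wz":0.128,"x":90,"y":36,"z":-167,"jaw":-1}]'; python3 - <<'E'
from h import *
plan(down(25.8),[.484,.398,.19]);s=bot.get_state();print(s["tool_pos"],s["gripper_width"],s["joint_pos"])
E
```

```text
time: 10.13
tool_pos: [0.5618, 0.1408, 0.2024]
orientation: [-171.7, 88.9, 124.1]
force: [1.3, 0.5, -4.8]
gripper_width: 0.248
w [ 0.    -0.02   0.003] d [  17.4   42.1 -265.1] rows t 6.451365767552627 r 0.15857026738048793
[0.56179202 0.14076799 0.20236557] 0.24823756838995964 [  0.70966427  32.42989164 -26.33532027  97.89584506  15.76163803
  53.74401024  -5.67402853]
```

```bash
python3 -m creep '[{"wx":0,"wy":-0.015,"wz":0.003,"x":3,"y":6,"z":-38,"jaw":-1},{"wx":0,"wy":-0.015,"wz":0.003,"x":5,"y":12,"z":-76,"jaw":-1},{"wx":0,"wy":-0.015,"wz":0.003,"x":8,"y":18,"z":-114,"jaw":-1},{"wx":0,"wy":-0.015,"wz":0.003,"x":10,"y":24,"z":-152,"jaw":-1},{"wx":0,"wy":-0.015,"wz":0.003,"x":12,"y":30,"z":-190,"jaw":-1}]'; python3 - <<'E'
from h import *
plan(down(25.8),[.484,.398,.16]);s=bot.get_state();print(s["tool_pos"],s["gripper_width"],s["joint_pos"])
E
```

```text
time: 10.55
tool_pos: [0.5054, 0.3243, 0.1932]
orientation: [-138.0, 89.6, 157.9]
force: [1.0, 0.3, -3.7]
gripper_width: 0.246
w [ 0.001 -0.006  0.005] d [ 33.6  13.1 -75.5] rows t 2.0061375332799667 r 0.06302276913259085
[0.50542936 0.32426873 0.1932084 ] 0.24589903424326176 [-19.36885566  34.55776323 -25.32778523  95.22859464  16.89445185
  54.28243631 -24.89599997]
```

```bash
python3 -m creep '[{"wx":0,"wy":0,"wz":0,"x":12,"y":5,"z":-30,"jaw":-1},{"wx":0,"wy":0,"wz":0,"x":24,"y":10,"z":-55,"jaw":-1},{"wx":0,"wy":0,"wz":0,"x":33,"y":13,"z":-75,"jaw":-1},{"wx":0,"wy":0,"wz":0,"x":33,"y":13,"z":-75,"jaw":-1},{"wx":0,"wy":0,"wz":0,"x":33,"y":13,"z":-75,"jaw":-1}]';python3 -m creep '[{"wx":0,"wy":0,"wz":0,"x":0,"y":0,"z":0,"jaw":-1},{"wx":0,"wy":0,"wz":0,"x":0,"y":0,"z":0,"jaw":-1}]'; python3 wv.py w13; python3 - <<'E'
from h import *
for n in ["top","side"]: cv2.imwrite(f"pics/{n}4.png",bot.read_camera(n)[:,:,::-1])
im=cv2.imread('pics/side4.png');t=cv2.imread('pics/top4.png');a=cv2.imread('pics/top0.png');b=cv2.imread('pics/side0.png')
c=lambda i,x,y:cv2.resize(i[y:y+50,x:x+60],(400,300),interpolation=cv2.INTER_CUBIC)
cv2.imwrite('pics/c15.png',np.vstack([np.hstack([c(a,235,135),c(t,235,135)]),np.hstack([c(b,200,175),c(im,200,175)])]))
E
```

```text
time: 10.97
tool_pos: [0.4843, 0.397, 0.1601]
orientation: [-133.7, 89.5, 162.4]
force: [1.2, -0.7, -4.3]
gripper_width: 0.247
time: 11.13
tool_pos: [0.4882, 0.3948, 0.1621]
orientation: [-163.8, 89.7, 132.0]
force: [0.3, 0.0, -4.5]
gripper_width: 0.248
[0.4882 0.3948 0.1621] [-163.76   89.72  131.96] [-26.9  38.5 -24.1  92.8  18.3  52.6 -31.8] [ 0.3  0.  -4.5] 0.24773722848260676 11.1333
```

View pics/c15.png

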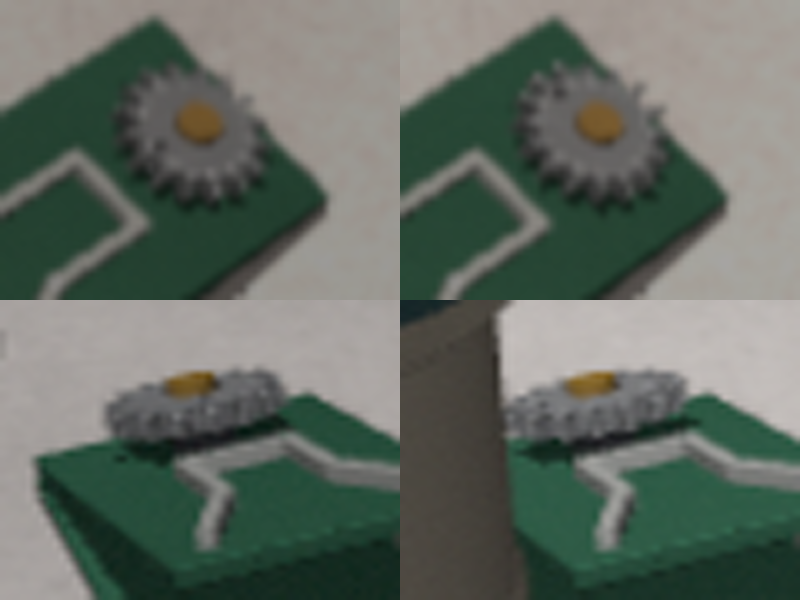

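View pics/w13.png

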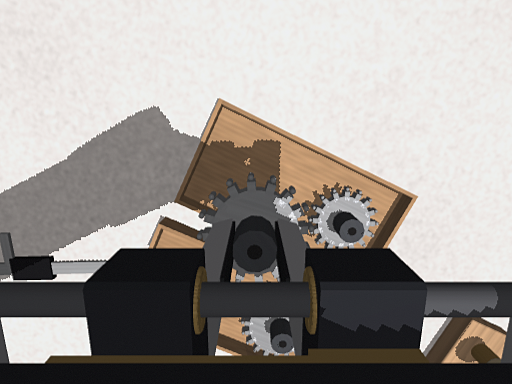

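View pics/side4.png

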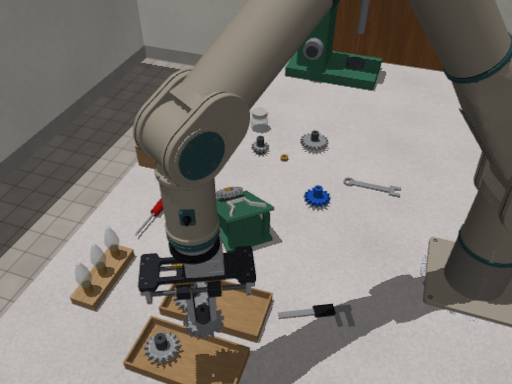

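```bash
cp ws.npy ws13.npy; python3 - <<'E'
import cv2
im=cv2.imread('pics/w13.png');cv2.imwrite('pics/c16.png',cv2.resize(im[85:275,165:425],None,fx=3,fy=3,interpolation=cv2.INTER_CUBIC))
E
```

```text
(no output)
```

View pics/c16.png

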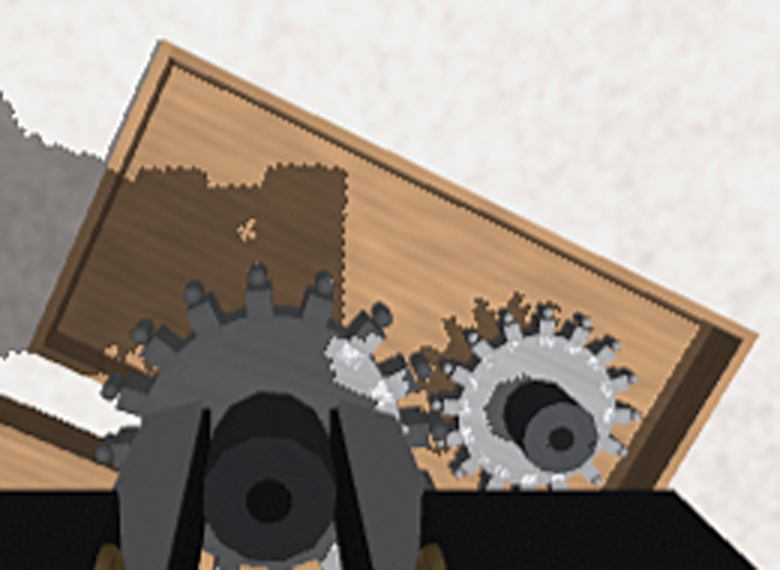

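```bash
cat > tray.py <<'E'
from h import *
from scipy.optimize import least_squares
v=np.load('ws13.npy');S={"orientation":v[:3],"tool_pos":v[3:]}
K,E=cam("wrist",S)
c=lambda a:(np.array(a)+.5)/3-.5+[165,85]
u=c([(160,41),(758,333),(32,346),(561,438)])
D=np.array([(-110,56,26),(110,56,26),(-110,-56,26),(55,0,56)])/1000
def W(p): return D@Ro.from_euler('z',p[2]).as_matrix().T+[p[0],p[1],0]
f=lambda p:(proj(K,E,W(p))-u).ravel()
q=least_squares(f,[.528,.399,0.01]);p=q.x
print(p[:2],np.degrees(p[2]),q.fun.reshape(-1,2).round(1).tolist())
sp=p[:2]-.044*np.array([np.cos(p[2]),np.sin(p[2])]);print("space",sp)
R0,p0=pose(S);o,d=ray(K,E,c((269,500)));o=R0.T@(o-p0);d=R0.T@d
H=(o+d*(-.0232-o[0])/d[0]);print("hub in tool",H*1000)
H[0]=0
print("held hub now",p0+R0@H)
R1=down(25.8)
s2=bot.get_state();print(s2["tool_pos"])
for z in (.06,.0345): plan(R1,np.r_[sp,z]-R1@H)
E
python3 tray.py
```

```text
[0.52925899 0.40319141] 0.1596508851100788 [[0.8, -1.0], [0.8, -0.1], [-1.9, 1.4], [0.2, 0.1]]
space [0.48525916 0.40306881]
hub in tool [-23.2         -0.61005736   0.09581966]
held hub now [0.48764321 0.39443587 0.16211467]
[0.48860664 0.39547533 0.16286177]
w [-0.002 -0.006 -0.   ] d [102.9   0.9  -7.8] rows t 2.4749938661710527 r 0.04665418280051338
w [-0.002 -0.006 -0.   ] d [128.4   0.8  -7.7] rows t 3.0848627886337305 r 0.04665418280051338
```

```bash
python3 -m creep '[{"wx":0,"wy":-0.006,"wz":0,"x":35,"y":0.8,"z":-6.7,"jaw":-1},{"wx":0,"wy":-0.006,"wz":0,"x":70,"y":0.8,"z":-6.7,"jaw":-1},{"wx":0,"wy":-0.006,"wz":0,"x":100,"y":0.8,"z":-6.7,"jaw":-1},{"wx":0,"wy":-0.006,"wz":0,"x":117,"y":0.8,"z":-6.7,"jaw":-1},{"wx":0,"wy":-0.006,"wz":0,"x":117,"y":0.8,"z":-6.7,"jaw":-1}]';python3 -m creep '[{"wx":0,"wy":0,"wz":0,"x":0,"y":0,"z":0,"jaw":-1},{"wx":0,"wy":0,"wz":0,"x":0,"y":0,"z":0,"jaw":-1}]'; python3 wv.py w14; python3 - <<'E'
from h import *
plan(down(25.8),[.485,.4015,.034])
E
```

```text
time: 11.7
tool_pos: [0.4835, 0.4006, 0.0417]
orientation: [-70.5, 89.6, -134.8]
force: [-0.8, -0.0, -3.7]
gripper_width: 0.245
time: 11.87
tool_pos: [0.4866, 0.4046, 0.0473]
orientation: [111.7, 89.8, 47.5]
force: [-0.1, 0.2, -3.9]
gripper_width: 0.248
[0.4866 0.4046 0.0473] [111.75  89.82  47.53] [-30.2  47.  -20.2  96.7  23.   40.3 -36.5] [-0.1  0.2 -3.9] 0.24750281479852457 11.8667
w [-0.    -0.001 -0.004] d [13.6 -3.1  2.3] rows t 0.33974124740813805 r 0.031562705773801276
```

View pics/w14.png

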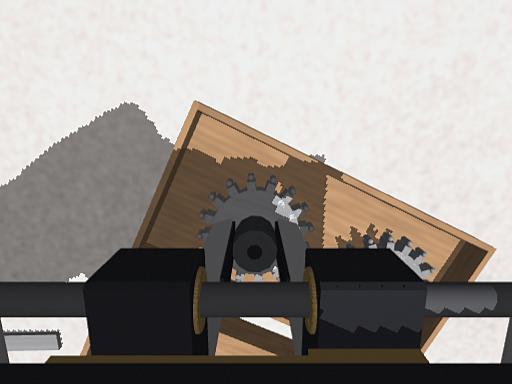

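```bash
python3 -m creep '[{"wx":0,"wy":0,"wz":0,"x":5,"y":-2,"z":1.5,"jaw":-1},{"wx":0,"wy":0,"wz":0,"x":9,"y":-2,"z":1.5,"jaw":-1},{"wx":0,"wy":0,"wz":0,"x":11,"y":-2,"z":1.5,"jaw":-1},{"wx":0,"wy":0,"wz":0,"x":12,"y":-2,"z":1.5,"jaw":-1},{"wx":0,"wy":0,"wz":0,"x":12,"y":-2,"z":1.5,"jaw":-1}]'; python3 -m creep '[{"wx":0,"wy":0,"wz":0,"x":0,"y":0,"z":0,"jaw":-1},{"wx":0,"wy":0,"wz":0,"x":0,"y":0,"z":0,"jaw":-1}]'
```

```text
time: 12.33
tool_pos: [0.4842, 0.4014, 0.0335]
orientation: [-113.9, 90.0, -178.1]
force: [0.2, -0.1, -4.3]
gripper_width: 0.25
time: 12.5
tool_pos: [0.4843, 0.4017, 0.0338]
orientation: [121.5, 90.0, 57.3]
force: [0.1, -0.2, -3.3]
gripper_width: 0.241
```

```bash
python3 -m creep '[{"wx":0,"wy":0,"wz":0,"x":0.5,"y":0,"z":0,"jaw":-1},{"wx":0,"wy":0,"wz":0,"x":1,"y":0,"z":0,"jaw":-1},{"wx":0,"wy":0,"wz":0,"x":1,"y":0,"z":0,"jaw":-1},{"wx":0,"wy":0,"wz":0,"x":1,"y":0,"z":0,"jaw":-1}]'; 
```

```text
time: 12.83
tool_pos: [0.4844, 0.4017, 0.0329]
orientation: [111.9, 90.0, 47.7]
force: [0.0, 0.5, -2.9]
gripper_width: 0.247
```

```bash
python3 -m creep '[{"wx":0,"wy":0,"wz":0,"x":0.4,"y":0,"z":0,"jaw":-1},{"wx":0,"wy":0,"wz":0,"x":0.7,"y":0,"z":0,"jaw":-1},{"wx":0,"wy":0,"wz":0,"x":0.7,"y":0,"z":0,"jaw":-1},{"wx":0,"wy":0,"wz":0,"x":0.7,"y":0,"z":0,"jaw":-1}]'; 
```

```text
time: 13.17
tool_pos: [0.4845, 0.4017, 0.0328]
orientation: [95.1, 89.9, 31.0]
force: [-0.9, -2.1, 5.7]
gripper_width: 0.242
```

Floor contact (about +9 N net). Ease slightly and open to half.

```bash
python3 -m creep '[{"wx":0,"wy":0,"wz":0,"x":-0.4,"y":0,"z":0,"jaw":-1},{"wx":0,"wy":0,"wz":0,"x":-0.4,"y":0,"z":0,"jaw":-0.4},{"wx":0,"wy":0,"wz":0,"x":-0.4,"y":0,"z":0,"jaw":-0.2},{"wx":0,"wy":0,"wz":0,"x":-0.4,"y":0,"z":0,"jaw":0},{"wx":0,"wy":0,"wz":0,"x":-0.4,"y":0,"z":0,"jaw":0}]' 10;python3 -m creep '[{"wx":0,"wy":0,"wz":0,"x":0,"y":0,"z":0,"jaw":0},{"wx":0,"wy":0,"wz":0,"x":0,"y":0,"z":0,"jaw":0}]'; python3 wv.py w15
```

```text
time: 13.58
tool_pos: [0.4842, 0.4016, 0.0322]
orientation: [134.8, 90.0, 70.6]
force: [0.3, 0.6, -0.9]
gripper_width: 0.474
time: 13.75
tool_pos: [0.4842, 0.4016, 0.0323]
orientation: [124.2, 90.0, 60.0]
force: [0.6, 0.2, -0.3]
gripper_width: 0.499
[0.4842 0.4016 0.0323] [124.16  89.98  59.98] [-30.5  48.  -19.7  97.5  23.6  38.6 -36.9] [ 0.6  0.2 -0.3] 0.4987532073193112 13.75
```

View pics/w15.png

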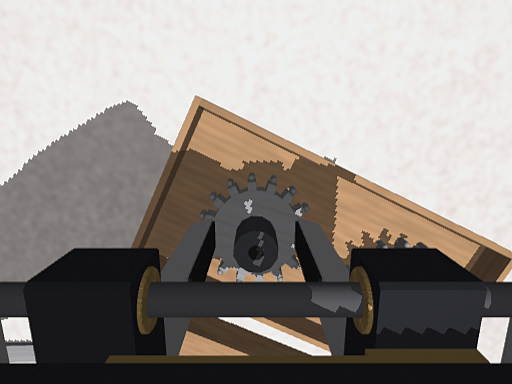

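Released, hub is free between the fingers. Rise straight up.

```bash
python3 -m creep '[{"wx":0,"wy":0,"wz":0,"x":-10,"y":0,"z":0,"jaw":0},{"wx":0,"wy":0,"wz":0,"x":-35,"y":0,"z":0,"jaw":0},{"wx":0,"wy":0,"wz":0,"x":-75,"y":0,"z":0,"jaw":0},{"wx":0,"wy":0,"wz":0,"x":-115,"y":0,"z":0,"jaw":0},{"wx":0,"wy":0,"wz":0,"x":-150,"y":0,"z":0,"jaw":0}]'; python3 -m creep '[{"wx":0,"wy":0,"wz":0,"x":-30,"y":-30,"z":25,"jaw":0},{"wx":0,"wy":0,"wz":0,"x":-30,"y":-60,"z":50,"jaw":0},{"wx":0,"wy":0,"wz":0,"x":-30,"y":-90,"z":75,"jaw":0},{"wx":0,"wy":0,"wz":0,"x":-30,"y":-90,"z":75,"jaw":0},{"wx":0,"wy":0,"wz":0,"x":-30,"y":-90,"z":75,"jaw":0}]'; python3 wv.py w16; python3 - <<'E'
from h import *
for n in ["top","side"]: cv2.imwrite(f"pics/{n}5.png",bot.read_camera(n)[:,:,::-1])
E
```

```text
time: 14.22
tool_pos: [0.4842, 0.4019, 0.1854]
orientation: [120.6, 89.9, 56.5]
force: [0.4, 0.5, 0.4]
gripper_width: 0.501
time: 14.63
tool_pos: [0.4354, 0.2921, 0.2134]
orientation: [8.8, 89.9, -55.5]
force: [0.5, 0.4, 0.5]
gripper_width: 0.503
[0.4354 0.2921 0.2134] [  8.77  89.89 -55.54] [-18.6  27.  -26.6 105.9  15.4  50.7 -26.9] [0.5 0.4 0.5] 0.5033838071908452 14.6333
```

View pics/w16.png

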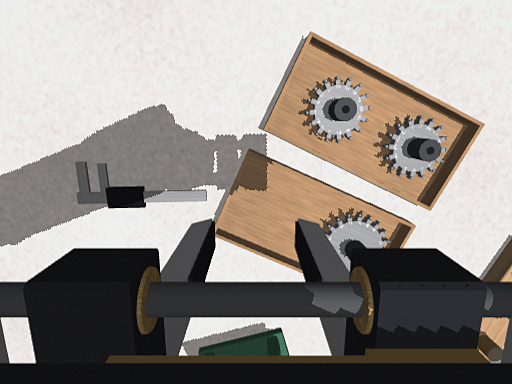

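View pics/top5.png

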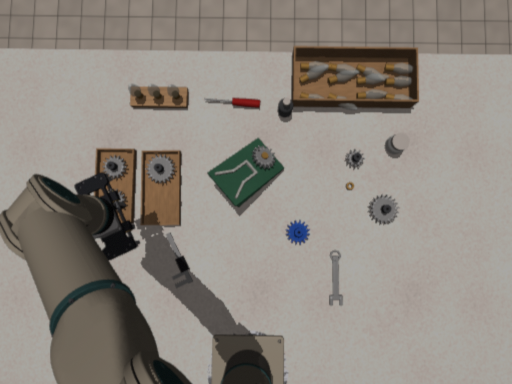

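View pics/side5.png

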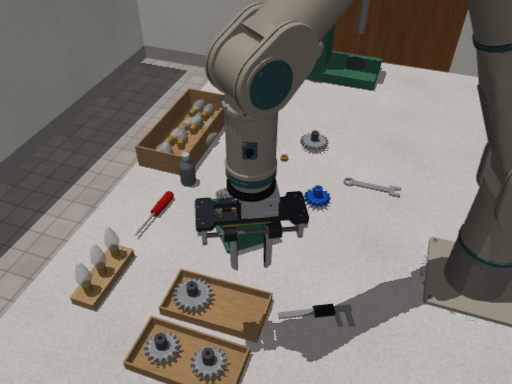

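```bash
python3 -c "
from station import bot
print(bot.hand_in())"
```

```text
the job is handed in; nothing more can be done
None
```

I checked the 16-tooth gear on the tester, stood it hub up in the free half of the matching tray, and handed the job in at about 14.7 s. The hand-in gave no verdict.

- **Choosing the gear:** I picked the plain steel gear at top-view pixel (330, 213). Counting its teeth in a close crop gave 16. I passed over the 12-tooth gear at (355, 158), the 20-tooth gear at (384, 209) and the blue one at (298, 232).
- **On the tester:** I laid the gear flat at the mouth and felt contact with the deck. I then slid it down, twisting it about 11° so the teeth would mesh. It stopped at about deck x = -10.8 mm with roughly 11 N against the stop, so it was home.
- **Turning it:** I turned the gear about 80°. The master followed: a 34° turn of the gear moved the dark dot on the master about 31°. The before and after top views show about 74° in all, well over an eighth of a turn.
- **In the tray:** I lowered the gear until it touched the floor (about 9 N), let go and backed away. The last pictures show it standing hub up beside the similar-sized 16-tooth sample. The arm is clear and nothing else appears moved, although the arm hid the 12-tooth gear and the jar in the last side view.

Three checks disagreed or fell short:
- **Camera calibration:** The wrist and fixed cameras differed by 2 to 4 mm on the deck and tray positions. I settled this by feeling for contact on the deck and aiming between the two readings for the tray.
- **Master mark:** The dot I tracked measured about 20 mm from the master's axis, not the stated 30 mm. I used it only to judge the angle.
- **Tray sample:** I matched the tray by comparing the size of the two samples and did not count the sample's teeth one by one.

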